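# Set up the carton marking press

## Robot

A 7-joint arm with a two-finger parallel gripper is mounted at the origin on the work surface. World frame = base frame: x ahead of the robot, y to its left, z up, the work surface at z = 0. Lengths are in m, angles in rad, forces in N, time in s.
With the tool pointing down it reaches from about 0.425 to 0.975 m from the base axis. Payload 16.7 kg.
Tool frame: the origin (TCP) lies at the very end of the fingers, on their centre line; the grasp point (between the pads) lies 19 mm behind it; z points along the fingers, y is the line along which they close (so a half turn about z gives the same grasp; the last joint's range is limited). The gripper opens to 85 mm and grips with 20 to 120 N. Pads are 22 mm wide; open, the fingers measure 114 mm over their backs; the gripper's body (76 mm by 85 mm) begins 54 mm behind the grasp point. The pads swing forward as they close: fully open they stand 13 mm farther back than shut.
Start: joints at [1.099, 0.426, 0.074, 1.606, -0.034, 1.111, -0.067], TCP at [0.214, -0.64, 0.231] pointing down, gripper open.
Joint ranges: [-2.85, 2.85], [-0.5, 2.14], [-1.23, 1.37], [0.21, 2.46], [-1.02, 4.16], [0.16, 2.05], [-2.73, 2.73]. Speed limits (rad/s): [1.89, 1.89, 2.39, 2.39, 3.01, 3.01, 3.01].

## Interface

Orientations are given as a 3x3 rotation matrix whose columns are the frame's x, y, z axes.
In Python, from rig import robot gives the robot as it stands.
- The arm moves only by the tool send_rows, never from a script. Its argument "series" is a list of rows, each a list of 7 numbers: the shift along the tool's x, y, z in m, then the turn, a rotation vector about the tool's x, y, z in rad, then the finger opening in m, from 0 to 0.0854. A call has 1 to 8 rows; each row shifts and turns the commanded pose from where the row before left it, along the tool's axes as they then stand; what a row does not reach is not made up. A row lasts 1/8 s, in which the tool goes at most 62.5 mm and 10.7 degrees, less where a joint would pass 70% of its speed; a pose out of reach is approached as far as the arm can. A call with a gripper value outside its range is refused whole. The fingers move at their own pace and stop on an object; "squeeze" is the grip in N (left out, the last holds). Time passes only in rows, so rows that do not move let the fingers close. It gives the time, the measured TCP pose, the force, the opening and the grip force at its end, in the units of the state.
- robot.get_obs(): the state, without advancing time (a new reading comes with each control period).
- robot.snapshot(name): name is "scene" or "top" or "wrist"; returns the picture (384x512x3 uint8, red, green, blue); there is no depth.
- robot.get_calibration(name): a dict with "fx", "fy", "cx", "cy" (pixels), "distortion" ([k1, k2, p1, p2, k3] as OpenCV has them; the pictures are not rectified), "R" (3x3) and "t" (3): a world point X has camera coordinates R X + t. Camera axes: x right, y down, z forward; pixel columns grow to the right and rows downward; lengths in m; the calibration is good to about 2 mm. A picture is of the moment at which its call begins: read the wrist's pose just before it. get_calibration takes no time and is no camera call; for the wrist camera it gives the pose at the moment of the call.
- robot.job_done(): hands the job in; it is judged then, once.
The state is a dict: "time_s": time; "qpos": joint angles; "joint_vel": joint speeds; "effort": joint torques, N m; "tcp_pos": TCP position; "orientation": TCP orientation; "force": force on the tool from outside, world axes, zero at the start; "ft_torque": the same for the moment, N m; "grip_width": opening from 0.0 (shut) to 1.0 (fully open); "gripper_force": force on a finger pad.
Only numpy, scipy, OpenCV 4.12 (cv2) and the standard library are available. Lean on these libraries where they do the work, as an engineer would, in place of code of your own. Each camera call takes 0.05 s, during which the arm holds its last target. There are 200 camera calls.

## Task

Set up the carton marking press: put every die block lying on the table into a pocket of its own, flat and face up, then shut the cover and lock it by turning the cam lock clockwise with the key until it seats. With the press locked, push the sprung lever away from you to its stop for a test stroke and let it return; at the end the key must stand in its rest again, with the cup, bottle and carton bundle left alone.

Things in the scene. Friction and masses are not known exactly. Their poses are not given: they have to be found in the camera images.
- press: hand marking press for juice cartons, fixed to the table: grey base plate 250 mm (x) by 310 mm (y), 10 mm thick. Origin at the centre of its underside on the table; x points away from the robot, z up. On the plate, a row of four open pockets along y, centred on x = 0. The cover is hinged on the robot's side, the cam lock stands on a post in the middle of the far side, the lever is at the right (-y) end
- pocket0 (a point): centre of the floor of pocket 0 (pockets are numbered from the press's right, -y, end), 10 mm above the table. Inside 44 mm (press x) by 68 mm (press y), walls 5 mm thick and 12 mm high; a die fits with its 60 mm side along the press's y, either way round
- pocket1 (a point): centre of the floor of pocket 1 (pockets are numbered from the press's right, -y, end), 10 mm above the table. Inside 44 mm (press x) by 68 mm (press y), walls 5 mm thick and 12 mm high; a die fits with its 60 mm side along the press's y, either way round
- pocket2 (a point): centre of the floor of pocket 2 (pockets are numbered from the press's right, -y, end), 10 mm above the table. Inside 44 mm (press x) by 68 mm (press y), walls 5 mm thick and 12 mm high; a die fits with its 60 mm side along the press's y, either way round
- pocket3 (a point): centre of the floor of pocket 3 (pockets are numbered from the press's right, -y, end), 10 mm above the table. Inside 44 mm (press x) by 68 mm (press y), walls 5 mm thick and 12 mm high; a die fits with its 60 mm side along the press's y, either way round
- die0: loose aluminium die block, all alike: foot 36 mm (its x) by 60 mm (its y) by 16 mm high, above it a narrower grip part 30 by 54 mm up to 40 mm height, thin black rubber face with three dots on top (total 42 mm). 0.22 kg. Origin at the centre of its underside, z up through the face. It starts upright on the table to the right of the press; may be absent (None)
- die1: loose aluminium die block, all alike: foot 36 mm (its x) by 60 mm (its y) by 16 mm high, above it a narrower grip part 30 by 54 mm up to 40 mm height, thin black rubber face with three dots on top (total 42 mm). 0.22 kg. Origin at the centre of its underside, z up through the face. It starts upright on the table to the right of the press; may be absent (None)
- die2: loose aluminium die block, all alike: foot 36 mm (its x) by 60 mm (its y) by 16 mm high, above it a narrower grip part 30 by 54 mm up to 40 mm height, thin black rubber face with three dots on top (total 42 mm). 0.22 kg. Origin at the centre of its underside, z up through the face. It starts upright on the table to the right of the press; may be absent (None)
- die3: loose aluminium die block, all alike: foot 36 mm (its x) by 60 mm (its y) by 16 mm high, above it a narrower grip part 30 by 54 mm up to 40 mm height, thin black rubber face with three dots on top (total 42 mm). 0.22 kg. Origin at the centre of its underside, z up through the face. It starts upright on the table to the right of the press; may be absent (None)
- cover (a joint): hinge angle of the steel cover, 110 mm deep (hinge to free edge), 290 mm wide, 8 mm thick, 0.35 kg; the hinge runs along the press's y at press x = -65 mm, z = 60 mm. 0 = shut (level over the pockets, its middle plane at z = 60 mm, free edge at press x = +45 mm), about 1.7 rad = standing open, leaning slightly towards the robot; stop at 1.8. Damped: pushed past upright (below about 1.4 rad) it falls shut by itself in about 2 s
- cover_edge (a point): middle of the cover's free edge (at the top while it stands open)
- cam (a joint): angle of the cam lock, a brass head on a vertical axis at press x = +90 mm, y = 0, with a tongue 70 mm long from the axis. 0 = open (tongue towards the press's -y), 1.571 = seated at its stop (tongue towards the robot, over the cover's free edge). Grows clockwise as seen from above; resists with 0.1 N m and stays where it is left; starts between 0 and 0.2
- cam_slot (a point): centre of the floor of the straight slot across the cam head, 62 mm above the table. Slot 10 mm wide, 16 mm deep, 40 mm long, open at both ends and above; it runs along this point's x axis (which turns with the cam; at joint 0 it is the press's x)
- lever (a joint): angle of the sprung lever at the press's right end, pivot at press x = 0, y = -176 mm, z = 50 mm. 0 = rest, leaning 0.55 rad from upright towards the robot; 1.1 = its stop, leaning 0.55 rad away from the robot. The spring (0.28 N m at rest, 0.67 N m at the stop: 2 to 5 N at the grip) brings it back when it is let go
- lever_grip (a point): middle of the lever's black cross grip, a round bar 22 mm thick and 60 mm long parallel to the press's y, 130 mm from the pivot; about 161 mm above the table at both ends of the swing, 180 mm in between
- key: lock key, 100 mm tall, 0.15 kg, standing in its rest. Origin at the middle of the blade's lower end, z up along the key. Flat steel blade 30 mm (x) by 6 mm (y) up to z = 30 mm; collar 44 by 26 mm from 30 to 42 mm; flat black handle 50 mm (x) by 16 mm (y) from 42 to 100 mm, gripped across its 16 mm thickness
- rest: wooden key rest fixed to the table left of the press, 80 mm (x) by 56 mm (y) by 40 mm high. Origin at the centre of its underside. In its top a well 40 mm (x) by 18 mm (y), 32 mm deep, takes the blade; the key then stands upright on its collar with its blade end 10 mm above the table
- cup: blue cup beyond the work, 85 mm high: leave it alone
- juice: amber juice bottle beyond the work, 200 mm high: leave it alone
- carton: banded bundle of flat yellow-green cartons beyond the work, 100 by 160 by 30 mm: leave it alone
Not all that is in view belongs to the job. What is shaped like the die1 but red or turquoise is not meant.

How it is judged:
By the outcome, as a careful person would: the job done as asked, in the order asked, and still so for the second after the job is handed in, with the robot touching nothing.
Of die0, die1, die2, die3 only 2 to 4 are there at a start; the rules pass over those that are not, and their reading is None.
At some moment in a run one of die0, die1, die2, die3 may be knocked a few centimetres aside while the robot is not near it.
It also fails if it takes over 210 s, if anything falls off the work surface, if the arm or the gripper's body presses on something with over 40 N, if the wrist force passes 120 N, or if a joint passes its speed limit or range.

## Working session

There is one attempt and no reset: what is moved stays moved. The work goes in short steps, Python scripts to look and compute and a tool call to move; the robot and the scene stay as the last step left them, time stands still between calls to the robot, and variables do not carry over. Pictures are saved under pics/ and viewed, at most 14 in all, crops included, and the job is handed in when it is done.

Besides the shell and the picture viewer there is one more tool, called after "Emit:" in YAML: its name, and indented under it one key for each argument. send_rows: Moves the arm, as the interface text tells. Its arguments: {"type":"object","properties":{"series":{"type":"array"},"squeeze":{"type":"number"}},"required":["series"]}

```bash
mkdir -p pics; ls; cat > h.py <<'E'
import numpy as np, cv2
from rig import robot
def snap(n,f):
    c=robot.get_calibration(n); im=robot.snapshot(n)
    cv2.imwrite(f'pics/{f}.png',cv2.cvtColor(im,cv2.COLOR_RGB2BGR)); return im,c
def K(c): return np.array([[c['fx'],0,c['cx']],[0,c['fy'],c['cy']],[0,0,1.]]),np.array(c['distortion'])
def ray(c,uv,z):
    k,d=K(c); p=cv2.undistortPoints(np.array(uv,float).reshape(-1,1,2),k,d).reshape(-1,2)
    R=np.array(c['R']);t=np.array(c['t']);o=-R.T@t
    D=np.c_[p,np.ones(len(p))]@R; s=(z-o[2])/D[:,2]
    return o+D*s[:,None]
def proj(c,X):
    k,d=K(c); return cv2.projectPoints(np.array(X,float).reshape(-1,1,3),cv2.Rodrigues(np.array(c['R']))[0],np.array(c['t'],float),k,d)[0].reshape(-1,2)
E
python3 - <<'E'
from h import *
for n in ('scene','top'):
    im,c=snap(n,n+'0'); print(n,c)
a=cv2.imread('pics/scene0.png');b=cv2.imread('pics/top0.png')
cv2.imwrite('pics/t2.png',cv2.resize(b,(800,600),interpolation=cv2.INTER_CUBIC))
cv2.imwrite('pics/s2.png',cv2.resize(a,(800,600),interpolation=cv2.INTER_CUBIC))
o=robot.get_obs();print(o)
E
```

```text
pics
scene {'fx': 477.925639304356, 'fy': 477.925639304356, 'cx': 264.3880017043955, 'cy': 193.00185870445378, 'distortion': array([-0.00413549,  0.        ,  0.        ,  0.        ,  0.        ]), 'R': array([[ 0.88671017,  0.46219635, -0.01093615],
       [ 0.37740382, -0.7372961 , -0.56032207],
       [-0.26704199,  0.49271593, -0.82820262]]), 't': array([-0.49723129, -0.13660186,  1.61562835])}
top {'fx': 455.8767562056006, 'fy': 455.8767562056006, 'cx': 258.1636638620226, 'cy': 193.0302524430326, 'distortion': array([0.02102736, 0.        , 0.        , 0.        , 0.        ]), 'R': array([[-0.02462326, -0.99969548,  0.00162494],
       [-0.98460199,  0.02397004, -0.17315991],
       [ 0.17306823, -0.00586368, -0.98489238]]), 't': array([-0.00733877,  0.57428956,  1.54222808])}
{'time_s': 0.1, 'qpos': array([ 1.0985026 ,  0.42668478,  0.07385005,  1.60653327, -0.03410014,
        1.11081059, -0.06713253]), 'joint_vel': array([-0.00022706, -0.00099743,  0.0004181 , -0.00130559, -0.00072438,
       -0.00109688,  0.00078273]), 'effort': array([ 8.02932802e-03, -9.51526237e+01,  3.77105445e+00, -4.64396846e+01,
        1.96371891e-02,  6.55496566e-03, -4.12765280e-05]), 'tcp_pos': array([ 0.21398212, -0.63979679,  0.23067461]), 'orientation': array([[ 9.48372308e-01,  3.17158891e-01, -4.50466152e-04],
       [ 3.17159200e-01, -9.48371689e-01,  1.08715713e-03],
       [-8.24077947e-05, -1.17389920e-03, -9.99999308e-01]]), 'force': array([-0.20261418, -0.41068949,  0.37527364]), 'ft_torque': array([-0.01928465, -0.01927443,  0.0025263 ]), 'gripper_force': 0.0, 'grip_width': 1.0001329320407357}
```

View pics/t2.png

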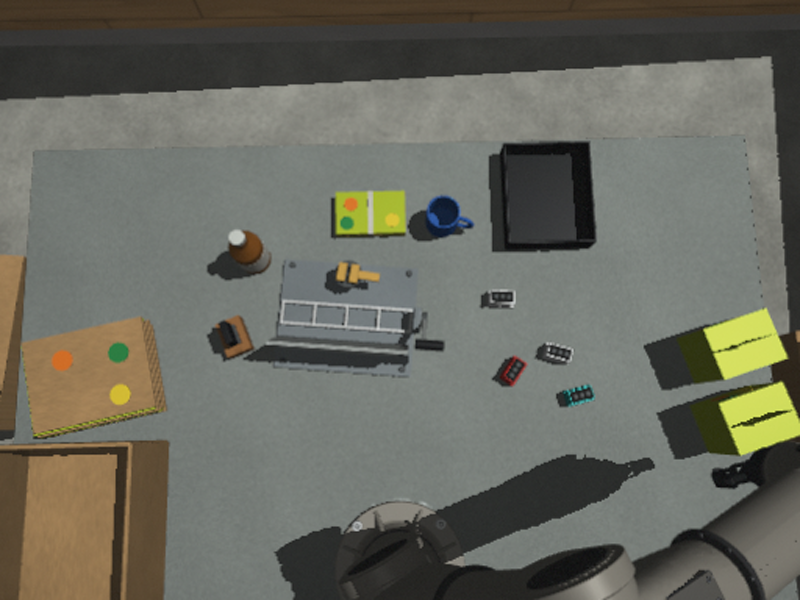

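View pics/s2.png

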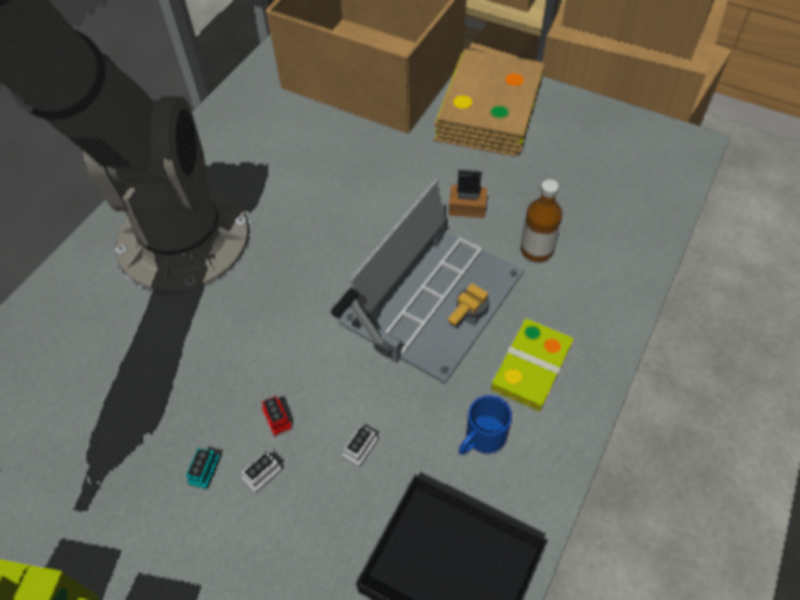

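The top view (800x600 scale) shows four die-shaped blocks. The white or aluminium ones at (503,298) and (558,352) fit the description. Red (512,371) and turquoise (577,395) are decoys. The press is around (345,320), the key in its rest at (232,337), and the cam at (357,274). I'll confirm in one enlarged crop.

```bash
python3 - <<'E'
from h import *
b=cv2.imread('pics/top0.png')
cv2.imwrite('pics/c1.png',cv2.resize(b[155:265,130:390],None,fx=3,fy=3,interpolation=cv2.INTER_CUBIC))
E
```

```text
(no output)
```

View pics/c1.png

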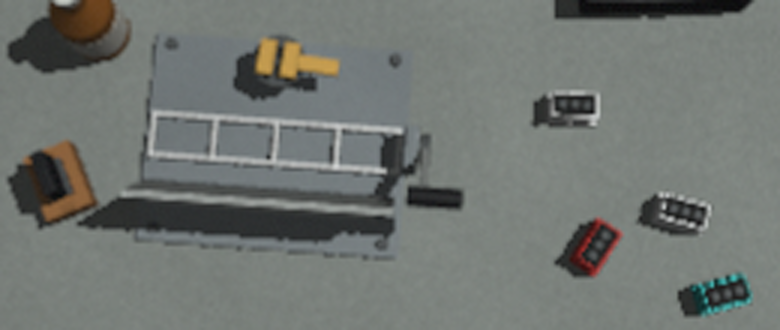

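The crop shows the two aluminium dies at crop (575,106) and (680,212). Red (597,245) and turquoise (722,293) are not meant. The press plate corners, cam (290,62), rest (62,180) and lever grip (435,197) are all visible.

```bash
python3 - <<'E'
from h import *
c=robot.get_calibration('top')
f=lambda p,z: ray(c,np.array(p)/3.+[130-.33,155-.33],z)
P=f([(157,35),(412,45),(395,257),(136,240)],.01); print('plate',P[:,:2].round(4))
# fit
m=np.array([[125,155],[125,-155],[-125,-155],[-125,155]])/1000.
q=P[:,:2]; A=m-m.mean(0);B=q-q.mean(0)
th=np.arctan2((A[:,0]*B[:,1]-A[:,1]*B[:,0]).sum(),(A*B).sum()); print('yaw',th,q.mean(0))
W=f([(152,113),(405,129)],.022); print('wall far',W.round(4), np.arctan2(-(W[0,0]-W[1,0]),W[0,1]-W[1,1]))
W=f([(146,158),(385,173)],.022); print('wall near',W.round(4))
for n,uv in dict(d1=(576,105),d2=(683,212)).items(): print(n,f([uv],.042))
print('key top',f([(35,155),(60,195)],.11)); print('rest top',f([(70,143),(96,186),(45,222)],.04))
print('cam', f([(265,58),(290,62),(338,67)],.078)); print('grip',f([(407,197),(463,198)],.161))
print('cup/bottle', f([(65,3)],.2))
E
```

```text
plate [[ 0.6857  0.2513]
 [ 0.6659 -0.0557]
 [ 0.4118 -0.0286]
 [ 0.4393  0.2748]]
yaw -0.08655817641552335 [0.55066913 0.11043724]
wall far [[ 0.5881  0.2548  0.022 ]
 [ 0.5616 -0.0442  0.022 ]] -0.08840624185247414
wall near [[ 0.5344  0.2616  0.022 ]
 [ 0.5097 -0.0193  0.022 ]]
d1 [[ 0.58191808 -0.24489137  0.042     ]]
d2 [[ 0.45336688 -0.36220081  0.042     ]]
key top [[0.52783752 0.36972809 0.11      ]
 [0.4824083  0.34125517 0.11      ]]
rest top [[0.55162602 0.34705733 0.04      ]
 [0.5004048  0.31620376 0.04      ]
 [0.46005467 0.37436744 0.04      ]]
cam [[0.63913804 0.11583714 0.078     ]
 [0.63373424 0.08712397 0.078     ]
 [0.62651807 0.03200149 0.078     ]]
grip [[ 0.46486625 -0.04157545  0.161     ]
 [ 0.46233174 -0.10147685  0.161     ]]
cup/bottle [[0.67725901 0.31823082 0.2       ]]
```

```bash
cat >> h.py <<'E'
def to(p,az=None,o=None):
    """print shift in tool axes (before turning) and tool-z turn to reach TCP p with tool y at azimuth az, tool down"""
    o=o or robot.get_obs(); R=np.array(o['orientation'])
    print('tcp',o['tcp_pos'].round(4),'t',round(o['time_s'],2),'shift',(R.T@(np.array(p)-o['tcp_pos'])).round(4),end=' ')
    a=np.arctan2(R[1,1],R[0,1]); print('az',round(a,4),'tilt',R[:2,2].round(4),end=' ')
    if az is not None: print('turn z',round(-((az-a+np.pi)%(2*np.pi)-np.pi),4),end=' ')
    print()
E
python3 - <<'E'
from h import *
o=robot.get_obs();c=robot.get_calibration('wrist'); R=np.array(c['R']);t=np.array(c['t'])
T=np.array(o['orientation'])
print('cam in tool', T.T@(-R.T@t-o['tcp_pos']), '\ncam axes in tool (cols)\n',(T.T@R.T).round(3), c['fx'],c['cx'],c['cy'])
to([.58-.07,-.245,.23],-.08)
E
```

```text
cam in tool [ 7.70588451e-02  1.04580542e-04 -1.42798843e-01] 
cam axes in tool (cols)
 [[ 0.    -0.953 -0.303]
 [ 1.     0.    -0.   ]
 [ 0.    -0.303  0.953]] 270.7212092421542 261.4418091299603 190.9144553016412
tcp [ 0.214  -0.6398  0.2307] t 0.1 shift [ 0.4059 -0.2805  0.001 ] az -1.2481 tilt [-0.0005  0.0011] turn z -1.1681
```

Emit:
send_rows:
  series:
    - [0.047,-0.026,0,0,0,0,0.06]
    - [0.047,-0.026,0,0,0,0,0.06]
    - [0.047,-0.026,0,0,0,0,0.06]
    - [0.047,-0.026,0,0,0,0,0.06]
    - [0.047,-0.026,0,0,0,0,0.06]
    - [0.047,-0.026,0,0,0,0,0.06]
    - [0.047,-0.026,0,0,0,0,0.06]
    - [0.047,-0.026,0,0,0,0,0.06]

```text
time_s: 1.1
tcp_pos: [0.5055, -0.3221, 0.2312]
orientation: [[0.948, 0.317, -0.0], [0.317, -0.948, 0.0], [-0.0, -0.0, -1.0]]
force: [-0.1, -0.4, 0.7]
grip_width: 0.702
gripper_force: 0.0
```

Emit:
send_rows:
  series:
    - [0.047,-0.026,0,0,0,0,0.06]
    - [0.047,-0.026,0,0,0,0,0.06]
    - [0,0,0,0,0,-0.18,0.06]
    - [0,0,0,0,0,-0.18,0.06]
    - [0,0,0,0,0,-0.18,0.06]
    - [0,0,0,0,0,-0.18,0.06]
    - [0,0,0,0,0,-0.18,0.06]
    - [0,0,0,0,0,-0.18,0.06]

```text
time_s: 2.1
tcp_pos: [0.5771, -0.2444, 0.2309]
orientation: [[0.161, 0.987, -0.001], [0.987, -0.161, 0.0], [0.0, -0.001, -1.0]]
force: [0.6, 0.2, 0.3]
grip_width: 0.702
gripper_force: 0.0
```

Emit:
send_rows:
  series:
    - [0,0,0.01,0,0,-0.09,0.06]
    - [0,0,0.01,0,0,0,0.06]
    - [0,0,0,0,0,0,0.06]

```text
time_s: 2.48
tcp_pos: [0.5768, -0.2443, 0.2102]
orientation: [[0.08, 0.997, -0.002], [0.997, -0.08, 0.001], [0.001, -0.002, -1.0]]
force: [-1.0, 0.4, -0.4]
grip_width: 0.7
gripper_force: 0.0
```

```bash
python3 - <<'E'
from h import *
to([.582,-.245,.21],-.08)
im,c=snap('wrist','w1'); a=cv2.imread('pics/w1.png')
print(proj(c,[[.582,-.245,.042],[.453,-.362,.042]]))
cv2.imwrite('pics/w1b.png',cv2.resize(a,(800,600),interpolation=cv2.INTER_CUBIC))
E
```

```text
tcp [ 0.5768 -0.2443  0.2102] t 2.48 shift [-0.0002  0.0053  0.0002] az -0.0803 tilt [-0.0018  0.0007] turn z -0.0003 
[[266.42724245 173.82409793]
 [175.5235743  267.27659163]]
```

View pics/w1b.png

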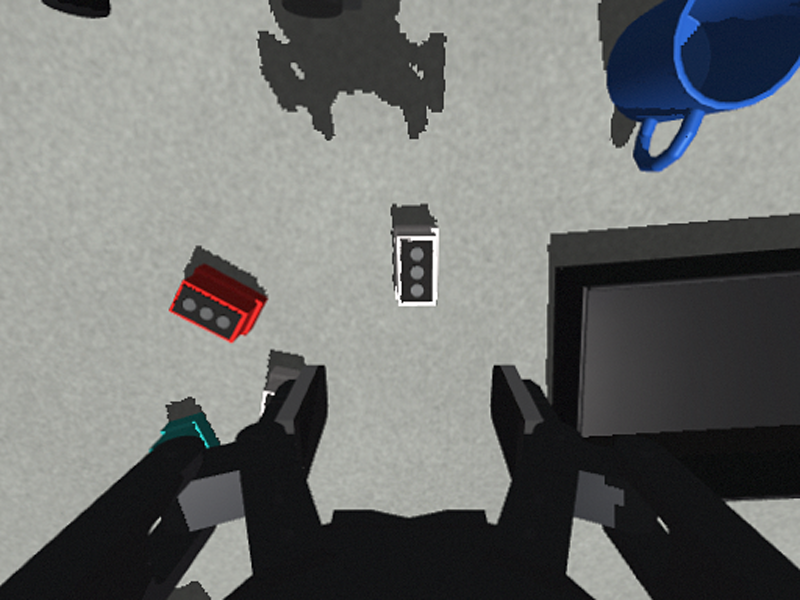

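The wrist view shows die A with dots at (417,254), (417,272) and (417,290), white and upright. Red is at left and die B is partly hidden behind the left finger.

```bash
python3 - <<'E'
from h import *
c=robot.get_calibration('wrist')
P=ray(c,np.array([(417,254),(417,272),(417,290)])*.64,.042); print(P)
d=P[0]-P[2]; az=np.arctan2(d[1],d[0])-np.pi/2; print('az x',az)
to([*P[1,:2],.02],az)
E
```

```text
[[ 0.58401048 -0.23178288  0.042     ]
 [ 0.58299519 -0.24559558  0.042     ]
 [ 0.58195186 -0.25978321  0.042     ]]
az x -0.07338935199085594
tcp [ 0.5771 -0.2444  0.2109] t 2.52 shift [-0.0008  0.0061  0.1909] az -0.0799 tilt [-0.0009  0.0004] turn z -0.0065
```

Emit:
send_rows:
  series:
    - [-0.001,0.006,0.04,0,0,-0.007,0.06]
    - [0,0,0.04,0,0,0,0.06]
    - [0,0,0.04,0,0,0,0.06]
    - [0,0,0.04,0,0,0,0.06]
    - [0,0,0.03,0,0,0,0.06]
    - [0,0,0,0,0,0,0.06]

```text
time_s: 3.28
tcp_pos: [0.5822, -0.2454, 0.0197]
orientation: [[0.072, 0.997, -0.003], [0.997, -0.072, 0.001], [0.001, -0.003, -1.0]]
force: [-0.1, 1.1, 0.6]
grip_width: 0.7
gripper_force: 0.0
```

Emit:
send_rows:
  series:
    - [0,0,0,0,0,0,0.02]
    - [0,0,0,0,0,0,0.02]
    - [0,0,0,0,0,0,0.02]
    - [0,0,0,0,0,0,0.02]
    - [0,0,0,0,0,0,0.02]
  squeeze: 60

```text
time_s: 3.9
tcp_pos: [0.5843, -0.2463, 0.0233]
orientation: [[0.071, 0.997, 0.002], [0.997, -0.071, -0.001], [-0.001, 0.002, -1.0]]
force: [-1.0, 0.2, 5.7]
grip_width: 0.336
gripper_force: 60.0
```

Emit:
send_rows:
  series:
    - [0,0,-0.02,0,0,0,0.02]
    - [0,0,-0.04,0,0,0,0.02]
    - [0,0,-0.04,0,0,0,0.02]
    - [0,0,-0.04,0,0,0,0.02]
    - [0,0,-0.04,0,0,0,0.02]
    - [0,0,0,0,0,0,0.02]

```text
time_s: 4.65
tcp_pos: [0.5849, -0.2464, 0.2067]
orientation: [[0.071, 0.997, 0.007], [0.997, -0.071, -0.003], [-0.002, 0.007, -1.0]]
force: [0.2, 0.1, -3.5]
grip_width: 0.334
gripper_force: 60.2
```

```bash
python3 - <<'E'
from h import *
th=-.0875; O=np.array([.551,.110]); R=np.array([[np.cos(th),-np.sin(th)],[np.sin(th),np.cos(th)]])
for y in (-.1095,-.0365,.0365,.1095):print((O+R@[0,y]).round(4))
to([*(O+R@[0,-.0365]),.2],th)
to([*(O+R@[-.0,-.0365]),.2],th)
E
```

```text
[0.5414 0.0009]
[0.5478 0.0736]
[0.5542 0.1464]
[0.5606 0.2191]
tcp [ 0.5849 -0.2464  0.2067] t 4.65 shift [ 0.3166 -0.0598  0.0056] az -0.0713 tilt [ 0.0065 -0.0026] turn z 0.0162 
tcp [ 0.5849 -0.2464  0.2067] t 4.65 shift [ 0.3166 -0.0598  0.0056] az -0.0713 tilt [ 0.0065 -0.0026] turn z 0.0162
```

Emit:
send_rows:
  series:
    - [0.045,-0.0085,0,0,0,0,0.02]
    - [0.045,-0.0085,0,0,0,0,0.02]
    - [0.045,-0.0085,0,0,0,0,0.02]
    - [0.045,-0.0085,0,0,0,0,0.02]
    - [0.045,-0.0085,0,0,0,0,0.02]
    - [0.045,-0.0085,0,0,0,0,0.02]
    - [0.046,-0.009,0,0,0,0.016,0.02]
    - [0,0,0,0,0,0,0.02]

```text
time_s: 5.65
tcp_pos: [0.5449, 0.0775, 0.202]
orientation: [[0.082, 0.997, 0.0], [0.997, -0.082, 0.001], [0.001, 0.0, -1.0]]
force: [1.2, -0.6, -2.7]
grip_width: 0.336
gripper_force: 60.1
```

```bash
python3 - <<'E'
from h import *
to([.5478,.0736,.2],-.0875)
im,c=snap('wrist','w2'); a=cv2.imread('pics/w2.png')
th=-.0875; O=np.array([.551,.110]); R=np.array([[np.cos(th),-np.sin(th)],[np.sin(th),np.cos(th)]])
for y in (-.1095,-.0365,.0365,.1095):
    p=O+R@[0,y]; uv=proj(c,[[*p,.01]])[0]; print(uv/.64); cv2.circle(a,tuple(int(v) for v in uv),1,(0,0,255),-1)
cv2.imwrite('pics/w2b.png',cv2.resize(a,(800,600),interpolation=cv2.INTER_CUBIC))
E
```

```text
tcp [0.5449 0.0775 0.202 ] t 5.65 shift [-0.0037  0.0032  0.002 ] az -0.0816 tilt [0.0003 0.0011] turn z 0.0059 
[412.09366847 351.04660083]
[412.88530878 268.72113875]
[413.794793   174.93890762]
[414.85702804  66.4354086 ]
```

View pics/w2b.png

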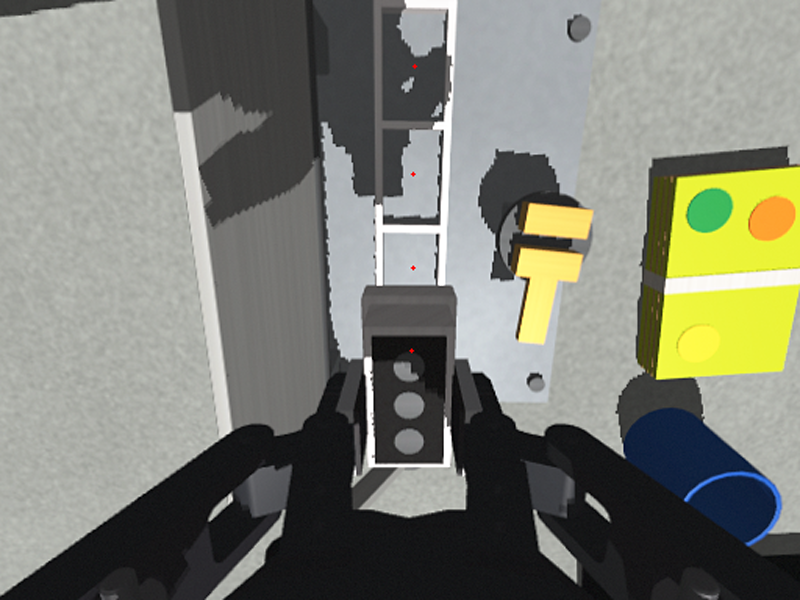

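Predicted pocket centres (red dots) fall in the middle of the seen pockets 2 (413,175) and 3 (414,66). Die A is held square, middle dot (409,404). The cam tongue points towards -y. Computing the fine correction.

```bash
python3 - <<'E'
from h import *
c=robot.get_calibration('wrist'); th=-.0875; O=np.array([.551,.110]); R=np.array([[np.cos(th),-np.sin(th)],[np.sin(th),np.cos(th)]])
f=lambda p,z:(( ray(c,np.array(p)*.64,z)[:,:2]-O)@R).round(4)
print('walls y=.073,0', f([(412,125),(412,229)],.022)); print('side walls', f([(379,200),(446,200),(379,100),(448,100)],.022),'exp +-.0245')
o=robot.get_obs(); P=ray(c,np.array([(408,440),(409,404),(410,368)])*.64,o['tcp_pos'][2]+.0185); print('dots',P[:,:2],'dots-tcp',P[1]-o['tcp_pos'])
print('cam slot edges top z.078',f([(525,237),(588,243),(520,205),(592,210),(515,270),(580,280)],.078))
to([.5478,.0736,.2],-.0875)
E
```

```text
walls y=.073,0 [[-0.0009  0.0679]
 [-0.0004 -0.0052]]
side walls [[-0.0251  0.0162]
 [ 0.0247  0.0164]
 [-0.0239  0.0838]
 [ 0.0239  0.084 ]] exp +-.0245
dots [[0.54362722 0.06176063]
 [0.54513954 0.07575632]
 [0.54656934 0.08899139]] dots-tcp [-0.00012431  0.00071964  0.0185    ]
cam slot edges top z.078 [[ 0.0704 -0.0018]
 [ 0.1104 -0.0056]
 [ 0.0655  0.0179]
 [ 0.1101  0.0149]
 [ 0.0658 -0.0232]
 [ 0.1085 -0.0298]]
tcp [0.5453 0.075  0.2018] t 5.7 shift [-0.0012  0.0026  0.0018] az -0.0839 tilt [0.0002 0.0001] turn z 0.0036
```

```bash
python3 - <<'E'
from h import *
th=-.0875; O=np.array([.551,.110]); R=np.array([[np.cos(th),-np.sin(th)],[np.sin(th),np.cos(th)]])
to([.5478,.0736,.2],-.0875)
im,c=snap('wrist','w3'); g=cv2.cvtColor(im,cv2.COLOR_RGB2GRAY).astype(float)
W=lambda x,y,z=.022: proj(c,[[*(O+R@[x,y]),z]])[0]
for y in (.073,0):
    for x in(-.01,0,.01):
        u,v=W(x,y); r=np.arange(int(v)-8,int(v)+9); print('pred',(u,v),'cents', ); print(dict(zip(r.tolist(),g[r,int(round(u))].astype(int).tolist())))
for y in(.02,.09):
    u,v=W(-.0245,y);u2,_=W(.0245,y); print(u,u2,v, g[int(round(v)),int(u)-6:int(u2)+8].astype(int), int(u)-6)
to([.5478,.0736,.2],-.0875)
E
```

```text
tcp [0.5453 0.075  0.2018] t 5.7 shift [-0.0012  0.0026  0.0018] az -0.0839 tilt [0.0002 0.0001] turn z 0.0036 
pred (np.float64(255.43207024788097), np.float64(74.90246076885909)) cents
{66: 62, 67: 62, 68: 61, 69: 59, 70: 62, 71: 63, 72: 62, 73: 60, 74: 72, 75: 107, 76: 104, 77: 104, 78: 107, 79: 95, 80: 71, 81: 62, 82: 62}
pred (np.float64(264.5490572459111), np.float64(74.94286525612681)) cents
{66: 59, 67: 63, 68: 63, 69: 62, 70: 64, 71: 61, 72: 60, 73: 61, 74: 70, 75: 105, 76: 105, 77: 105, 78: 103, 79: 95, 80: 78, 81: 181, 82: 178}
pred (np.float64(273.6656015007605), np.float64(74.9779710188641)) cents
{66: 60, 67: 62, 68: 61, 69: 61, 70: 61, 71: 61, 72: 62, 73: 61, 74: 65, 75: 104, 76: 104, 77: 104, 78: 103, 79: 94, 80: 157, 81: 175, 82: 174}
pred (np.float64(255.61871501218738), np.float64(142.11480008053883)) cents
{134: 189, 135: 196, 136: 129, 137: 55, 138: 59, 139: 59, 140: 61, 141: 138, 142: 255, 143: 255, 144: 255, 145: 255, 146: 240, 147: 188, 148: 189, 149: 192, 150: 192}
pred (np.float64(264.08097019746083), np.float64(142.1488506883058)) cents
{134: 195, 135: 149,
[... 388 characters left out ...]
43.05518526393803 285.3457725623799 124.63901760118317 [145  56  74 100  99  97  97  64  51  53  94  95 122 122 144 144 163 162
 161 160 160 188 185 184 186 184 186 186 187 187 186 187 187 183 183 182
 180 183 183 185 188 194  46  54 104 255 255 255 255 219 184 185 184 183
 182 182] 237
241.91106428793222 287.4260574777459 57.6053496788972 [ 61  62  62  73 107 106 105 105  91  62  61  63  63  61  64  63  62  62
  63  63  62  61  63 100 122  94  94  52  57  59  61  61  63  62  61  63
  62  59  60  59  60  61  62  60  61  60  59  59  67 100 106 105  99 158
 170 171 170 170 171 172] 235
tcp [0.5456 0.0735 0.2016] t 5.75 shift [0.0003 0.0022 0.0016] az -0.086 tilt [ 0.     -0.0004] turn z 0.0015
```

Emit:
send_rows:
  series:
    - [0,0,0.03,0,0,0,0.02]
    - [0,0,0.04,0,0,0,0.02]
    - [0,0,0.04,0,0,0,0.02]
    - [0,0,0,0,0,0,0.02]
    - [0,0,0,0,0,0,0.02]
    - [0,0,0,0,0,0,0.02]

```text
time_s: 6.5
tcp_pos: [0.5469, 0.0734, 0.0931]
orientation: [[0.087, 0.996, 0.003], [0.996, -0.087, 0.0], [0.0, 0.003, -1.0]]
force: [0.6, 0.1, -2.9]
grip_width: 0.333
gripper_force: 60.1
```

```bash
python3 - <<'E'
from h import *
to([.5463,.071,.0345],-.0875)
E
```

```text
tcp [0.5469 0.0734 0.0931] t 6.5 shift [-0.0025 -0.0005  0.0586] az -0.0876 tilt [0.0025 0.0002] turn z -0.0001
```

Emit:
send_rows:
  series:
    - [-0.0025,-0.0005,0.02,0,0,0,0.02]
    - [0,0,0.015,0,0,0,0.02]
    - [0,0,0.012,0,0,0,0.02]
    - [0,0,0.008,0,0,0,0.02]
    - [0,0,0,0,0,0,0.02]
    - [0,0,0,0,0,0,0.02]

```text
time_s: 7.25
tcp_pos: [0.5454, 0.0712, 0.0367]
orientation: [[0.087, 0.996, 0.0], [0.996, -0.087, 0.0], [0.0, 0.0, -1.0]]
force: [-0.2, 0.6, -2.4]
grip_width: 0.333
gripper_force: 60.3
```

Emit:
send_rows:
  series:
    - [0,0,0.002,0,0,0,0.02]
    - [0,0,0.001,0,0,0,0.02]
    - [0,0,0,0,0,0,0.02]

```text
time_s: 7.62
tcp_pos: [0.5452, 0.0711, 0.0334]
orientation: [[0.087, 0.996, 0.0], [0.996, -0.087, 0.0], [0.0, 0.0, -1.0]]
force: [-0.3, -0.0, -2.4]
grip_width: 0.334
gripper_force: 60.4
```

Emit:
send_rows:
  series:
    - [0,0,0.001,0,0,0,0.02]
    - [0,0,0.001,0,0,0,0.02]
    - [0,0,0,0,0,0,0.02]

```text
time_s: 8.0
tcp_pos: [0.5453, 0.0711, 0.0332]
orientation: [[0.087, 0.996, 0.001], [0.996, -0.087, -0.001], [-0.001, 0.001, -1.0]]
force: [-13.4, -2.6, 38.0]
grip_width: 0.334
gripper_force: 65.4
```

Emit:
send_rows:
  series:
    - [0,0,0,0,0,0,0.05]
    - [0,0,0,0,0,0,0.05]
    - [0,0,0,0,0,0,0.05]
    - [0,0,-0.02,0,0,0,0.05]
    - [0,0,-0.04,0,0,0,0.05]
    - [0,0,-0.05,0,0,0,0.05]
    - [0,0,-0.05,0,0,0,0.05]
    - [0,0,0,0,0,0,0.05]

```text
time_s: 9.0
tcp_pos: [0.547, 0.0717, 0.1965]
orientation: [[0.087, 0.996, 0.007], [0.996, -0.087, 0.001], [0.001, 0.007, -1.0]]
force: [0.8, -0.0, -1.1]
grip_width: 0.589
gripper_force: 0.0
```

```bash
python3 - <<'E'
from h import *
im,c=snap('top','t4'); b=cv2.imread('pics/t4.png')
cv2.imwrite('pics/c4.png',cv2.resize(b[155:265,130:390],None,fx=3,fy=3,interpolation=cv2.INTER_CUBIC))
to([.453,-.362,.2],-.1)
E
```

```text
tcp [0.546  0.0713 0.1943] t 9.05 shift [-0.4397 -0.0549 -0.0062] az -0.0871 tilt [0.0042 0.0003] turn z 0.0129
```

View pics/c4.png

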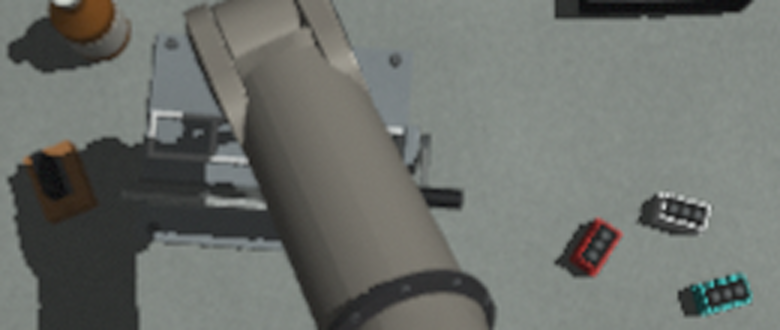

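Emit:
send_rows:
  series:
    - [-0.044,-0.0055,-0.001,0,0,0,0.06]
    - [-0.044,-0.0055,-0.001,0,0,0,0.06]
    - [-0.044,-0.0055,-0.001,0,0,0,0.06]
    - [-0.044,-0.0055,-0.001,0,0,0,0.06]
    - [-0.044,-0.0055,-0.001,0,0,0,0.06]
    - [-0.044,-0.0055,-0.001,0,0,0,0.06]
    - [-0.044,-0.0055,0,0,0,0,0.06]
    - [-0.044,-0.0055,0,0,0,0,0.06]

```text
time_s: 10.05
tcp_pos: [0.4698, -0.2768, 0.197]
orientation: [[0.087, 0.996, -0.001], [0.996, -0.087, 0.001], [0.001, -0.001, -1.0]]
force: [-0.4, -1.3, 0.5]
grip_width: 0.699
gripper_force: 0.0
```

Emit:
send_rows:
  series:
    - [-0.044,-0.0055,0,0,0,0,0.06]
    - [-0.044,-0.0055,0,0,0,0,0.06]
    - [0,0,0,0,0,0,0.06]
    - [0,0,0,0,0,0,0.06]
    - [0,0,0,0,0,0,0.06]

```text
time_s: 10.68
tcp_pos: [0.4525, -0.3612, 0.1973]
orientation: [[0.085, 0.996, -0.0], [0.996, -0.085, 0.001], [0.001, -0.0, -1.0]]
force: [-0.2, 0.9, -0.1]
grip_width: 0.702
gripper_force: 0.0
```

```bash
python3 - <<'E'
from h import *
import json
im,c=snap('wrist','w5'); json.dump({k:np.array(v).tolist() for k,v in c.items()},open('c5.json','w'))
print(proj(c,[[.453,-.362,.042]])/.64)
a=cv2.imread('pics/w5.png'); cv2.imwrite('pics/w5b.png',cv2.resize(a[60:320,100:420],None,fx=2.3,fy=2.3,interpolation=cv2.INTER_CUBIC))
E
```

```text
[[409.83465025 276.69147348]]
```

View pics/w5b.png

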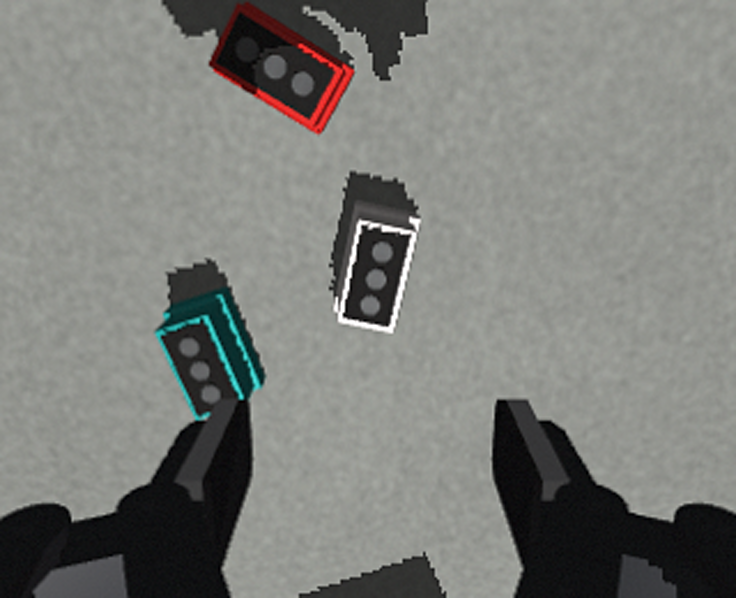

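The wrist crop shows die B (white, upright) with dots at (382,252), (376,279) and (370,305). Turquoise at (200,371) is the decoy nearest the left finger.

```bash
python3 - <<'E'
from h import *
import json
c=json.load(open('c5.json'))
f=lambda p:ray(c,np.array(p)/2.3+[100-.3,60-.3],.042)
P=f([(382,252),(376,279),(370,305)]); print(P[:,:2].round(4))
d=P[0]-P[2]; az=np.arctan2(d[1],d[0])-np.pi/2; print('az',az)
T=f([(158,330),(208,316),(240,398),(200,371)]); e=np.array([np.cos(az),np.sin(az)]); print('turq along tool y, x', [((t[:2]-P[1,:2])@e, (t[:2]-P[1,:2])@[-e[1],e[0]]) for t in T])
to([*P[1,:2],.023],az)
E
```

```text
[[ 0.4577 -0.3533]
 [ 0.4536 -0.3667]
 [ 0.4495 -0.38  ]]
az -0.2980985429932812
turq along tool y, x [(np.float64(-0.10255855648501436), np.float64(-0.049738923364395955)), (np.float64(-0.07880690187199083), np.float64(-0.03691075486108614)), (np.float64(-0.05619845624643752), np.float64(-0.07876092105582813)), (np.float64(-0.07879490153106583), np.float64(-0.06780038854977619))]
tcp [ 0.4525 -0.3613  0.1973] t 10.72 shift [-0.0053  0.0016  0.1743] az -0.0854 tilt [-0.      0.0004] turn z 0.2127
```

Emit:
send_rows:
  series:
    - [-0.005,0.0015,0,0,0,0.11,0.055]
    - [0,0,0.04,0,0,0.103,0.055]
    - [0,0,0.045,0,0,0,0.055]
    - [0,0,0.045,0,0,0,0.055]
    - [0,0,0.03,0,0,0,0.055]
    - [0,0,0.013,0,0,0,0.055]
    - [0,0,0,0,0,0,0.055]
    - [0,0,0,0,0,0,0.055]

```text
time_s: 11.72
tcp_pos: [0.4539, -0.3679, 0.0256]
orientation: [[0.295, 0.955, 0.001], [0.955, -0.295, -0.001], [-0.0, 0.002, -1.0]]
force: [-0.6, 0.3, 0.5]
grip_width: 0.644
gripper_force: 0.0
```

```bash
python3 -c "
from h import *
to([.4536,-.3667,.023],-.298)"
```

```text
tcp [ 0.4539 -0.3679  0.0256] t 11.72 shift [ 0.0011 -0.0007  0.0026] az -0.2999 tilt [ 0.0015 -0.001 ] turn z -0.0019
```

Emit:
send_rows:
  series:
    - [0,0,0,0,0,0,0.02]
    - [0,0,0,0,0,0,0.02]
    - [0,0,0,0,0,0,0.02]
    - [0,0,0,0,0,0,0.02]
    - [0,0,0,0,0,0,0.02]
  squeeze: 60

```text
time_s: 12.35
tcp_pos: [0.4535, -0.3679, 0.0256]
orientation: [[0.296, 0.955, 0.001], [0.955, -0.296, -0.001], [-0.001, 0.001, -1.0]]
force: [-2.9, 2.4, 13.0]
grip_width: 0.335
gripper_force: 59.4
```

Emit:
send_rows:
  series:
    - [0,0,-0.02,0,0,0,0.02]
    - [0,0,-0.04,0,0,0,0.02]
    - [0,0,-0.04,0,0,0,0.02]
    - [0,0,-0.045,0,0,0,0.02]
    - [0,0,-0.045,0,0,-0.105,0.02]
    - [0,0,0,0,0,-0.105,0.02]
    - [0,0,0,0,0,0,0.02]

```text
time_s: 13.22
tcp_pos: [0.453, -0.3676, 0.2157]
orientation: [[0.091, 0.996, 0.001], [0.996, -0.091, -0.001], [-0.001, 0.001, -1.0]]
force: [-0.2, -0.2, -2.6]
grip_width: 0.335
gripper_force: 60.4
```

```bash
python3 -c "
from h import *
to([.5527,.1444,.215],-.0875)"
```

```text
tcp [ 0.453  -0.3676  0.2157] t 13.22 shift [5.19e-01 5.29e-02 4.00e-04] az -0.0907 tilt [ 0.0011 -0.0009] turn z -0.0032
```

Emit:
send_rows:
  series:
    - [0.0433,0.0044,0,0,0,0,0.02]
    - [0.0433,0.0044,0,0,0,0,0.02]
    - [0.0433,0.0044,0,0,0,0,0.02]
    - [0.0433,0.0044,0,0,0,0,0.02]
    - [0.0433,0.0044,0,0,0,0,0.02]
    - [0.0433,0.0044,0,0,0,0,0.02]
    - [0.0433,0.0044,0,0,0,0,0.02]
    - [0.0433,0.0044,0,0,0,0,0.02]

```text
time_s: 14.22
tcp_pos: [0.519, -0.0244, 0.2143]
orientation: [[0.093, 0.996, -0.001], [0.996, -0.093, -0.0], [-0.0, -0.001, -1.0]]
force: [1.9, -0.4, -2.3]
grip_width: 0.335
gripper_force: 60.4
```

Emit:
send_rows:
  series:
    - [0.0433,0.0044,0,0,0,0,0.02]
    - [0.0433,0.0044,0,0,0,0,0.02]
    - [0.0433,0.0044,0,0,0,0,0.02]
    - [0.0433,0.0044,0,0,0,-0.003,0.02]
    - [0,0,0,0,0,0,0.02]
    - [0,0,0,0,0,0,0.02]
    - [0,0,0,0,0,0,0.02]
    - [0,0,0,0,0,0,0.02]

```text
time_s: 15.22
tcp_pos: [0.5525, 0.1442, 0.2144]
orientation: [[0.089, 0.996, -0.0], [0.996, -0.089, -0.0], [-0.0, 0.0, -1.0]]
force: [0.4, 0.3, -2.7]
grip_width: 0.335
gripper_force: 60.4
```

```bash
python3 - <<'E'
from h import *
import json
to([.5527,.1444,.2],-.0875)
im,c=snap('wrist','w6'); json.dump({k:np.array(v).tolist() for k,v in c.items()},open('c6.json','w'))
a=cv2.imread('pics/w6.png')
cv2.imwrite('pics/w6b.png',cv2.resize(a,(800,600),interpolation=cv2.INTER_CUBIC))
th=-.0875; O=np.array([.5495,.108]); R=np.array([[np.cos(th),-np.sin(th)],[np.sin(th),np.cos(th)]])
W=lambda x,y,z=.022: proj(c,[[*(O+R@[x,y]),z]])[0]/.64
print('wall pred',W(0,.073),W(0,.146),'slot',W(.09,0,.078),'sides',W(-.0245,.1),W(.0245,.1))
E
```

```text
tcp [0.5525 0.1442 0.2144] t 15.22 shift [0.0002 0.0002 0.0144] az -0.0888 tilt [-0.     -0.0003] turn z -0.0013 
wall pred [409.14873415 218.18506615] [409.10602571 116.81008527] slot [536.26904658 331.68575784] sides [377.05254451 182.42164998] [441.21597285 182.35988233]
```

View pics/w6b.png

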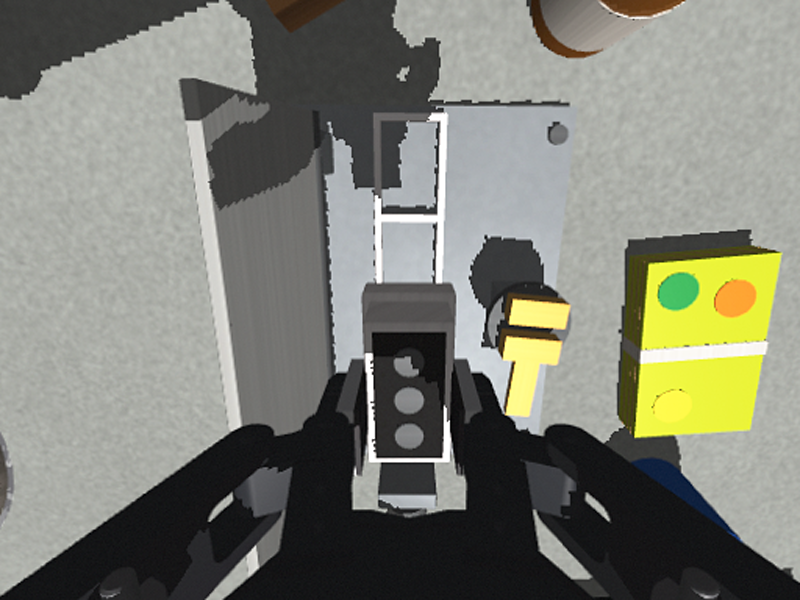

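The view agrees with the refined press pose: wall 2/3 at row 217 against 218 predicted, end wall 117/117, side walls at 378 and 442. Die B is held square, middle dot (409,400). The cam slot is at about (535,331).

Emit:
send_rows:
  series:
    - [0,0,0.04,0,0,0,0.02]
    - [0,0,0.045,0,0,0,0.02]
    - [0,0,0.04,0,0,0,0.02]
    - [0,0,0,0,0,0,0.02]
    - [0,0,0,0,0,0,0.02]
    - [0,0,0,0,0,0,0.02]

```text
time_s: 16.02
tcp_pos: [0.5535, 0.1454, 0.0912]
orientation: [[0.087, 0.996, 0.003], [0.996, -0.087, 0.001], [0.001, 0.003, -1.0]]
force: [-0.3, 0.6, -2.0]
grip_width: 0.334
gripper_force: 60.2
```

```bash
python3 - <<'E'
from h import *
import json
c=json.load(open('c6.json'))
P=ray(c,np.array([(409,436),(409,400),(409,364)])*.64,.2144+.0165);print(P[1]-[.5525,.1442,0])
th=-.0875; O=np.array([.5495,.108]); R=np.array([[np.cos(th),-np.sin(th)],[np.sin(th),np.cos(th)]])
S=ray(c,np.array([(503,326),(560,331),(508,350)])*.64,.078)[:,:2]; print('slot pts in press',(S-O)@R)
to([.5527,.1444,.0375],-.0875)
E
```

```text
[-1.15812065e-04  1.05589335e-03  2.30900000e-01]
slot pts in press [[ 0.06618644  0.00432298]
 [ 0.10668613  0.00052581]
 [ 0.07099502 -0.01417719]]
tcp [0.5535 0.1454 0.0912] t 16.02 shift [-0.0011 -0.0009  0.0537] az -0.0874 tilt [0.0026 0.0006] turn z 0.0001
```

Emit:
send_rows:
  series:
    - [-0.002,-0.001,0.02,0,0,0,0.02]
    - [0,0,0.015,0,0,0,0.02]
    - [0,0,0.01,0,0,0,0.02]
    - [0,0,0.008,0,0,0,0.02]
    - [0,0,0,0,0,0,0.02]
    - [0,0,0,0,0,0,0.02]

```text
time_s: 16.77
tcp_pos: [0.5514, 0.1434, 0.0364]
orientation: [[0.087, 0.996, 0.0], [0.996, -0.087, 0.0], [0.0, 0.0, -1.0]]
force: [0.4, -0.5, -1.7]
grip_width: 0.329
gripper_force: 60.3
```

Emit:
send_rows:
  series:
    - [0,0,0.001,0,0,0,0.02]
    - [0,0,0.001,0,0,0,0.02]
    - [0,0,0,0,0,0,0.02]

```text
time_s: 17.15
tcp_pos: [0.5515, 0.1434, 0.0355]
orientation: [[0.087, 0.996, 0.001], [0.996, -0.087, -0.0], [-0.0, 0.001, -1.0]]
force: [-7.2, -2.9, 20.6]
grip_width: 0.331
gripper_force: 63.1
```

Emit:
send_rows:
  series:
    - [0,0,0,0,0,0,0.05]
    - [0,0,0,0,0,0,0.05]
    - [0,0,0,0,0,0,0.05]
    - [0,0,-0.02,0,0,0,0.05]
    - [0,0,-0.04,0,0,0,0.05]
    - [0,0,-0.055,0,0,0,0.05]
    - [0,0,-0.055,0,0,0,0.05]
    - [0,0,0,0,0,0,0.05]

```text
time_s: 18.15
tcp_pos: [0.5532, 0.1443, 0.2101]
orientation: [[0.087, 0.996, 0.008], [0.996, -0.087, 0.002], [0.002, 0.007, -1.0]]
force: [-1.2, -0.3, -0.2]
grip_width: 0.582
gripper_force: 0.0
```

Emit:
send_rows:
  series:
    - [0.0413,-0.013,-0.005,0,0,0,0.05]
    - [0.0413,-0.013,-0.005,0,0,0,0.05]
    - [0.0413,-0.013,-0.005,0,0,0,0.05]
    - [0.0413,-0.013,0,0,0,0,0.05]
    - [0.0413,-0.013,0,0,0,0,0.05]
    - [0,0,0,0,0,-0.183,0.05]
    - [0,0,0,0,0,-0.183,0.05]
    - [0,0,0,0,0,-0.183,0.05]

```text
time_s: 19.15
tcp_pos: [0.504, 0.3547, 0.2197]
orientation: [[-0.452, 0.892, -0.0], [0.892, 0.452, -0.0], [-0.0, -0.0, -1.0]]
force: [1.0, -0.5, 0.1]
grip_width: 0.583
gripper_force: 0.0
```

Emit:
send_rows:
  series:
    - [0,0,0,0,0,-0.183,0.05]
    - [0,0,0,0,0,-0.183,0.05]
    - [0,0,0,0,0,-0.183,0.05]
    - [0,0,0,0,0,-0.183,0.05]
    - [0,0,0,0,0,-0.183,0.05]
    - [0,0,0,0,0,-0.183,0.05]
    - [0,0,0,0,0,-0.183,0.05]
    - [0,0,0,0,0,-0.183,0.05]

```text
time_s: 20.15
tcp_pos: [0.5042, 0.3543, 0.2197]
orientation: [[-0.935, -0.354, -0.0], [-0.354, 0.935, -0.0], [0.0, -0.0, -1.0]]
force: [-0.5, 0.2, 0.2]
grip_width: 0.59
gripper_force: 0.0
```

Emit:
send_rows:
  series:
    - [0,0,0,0,0,-0.183,0.05]
    - [0,0,0,0,0,0,0.05]
    - [0,0,0,0,0,0,0.05]
    - [0,0,0,0,0,0,0.05]

```text
time_s: 20.65
tcp_pos: [0.5044, 0.3547, 0.2195]
orientation: [[-0.86, -0.511, 0.0], [-0.511, 0.86, -0.0], [-0.0, -0.0, -1.0]]
force: [-0.5, 0.6, -0.2]
grip_width: 0.582
gripper_force: 0.0
```

```bash
python3 - <<'E'
from h import *
import json
to([.505,.355,.22],2.13)
im,c=snap('wrist','w7'); json.dump({k:np.array(v).tolist() for k,v in c.items()},open('c7.json','w'))
o=robot.get_obs(); print(o['qpos'].round(2))
im2,c2=snap('top','t7')
a=cv2.imread('pics/w7.png');b=cv2.imread('pics/t7.png')[155:265,160:300]
A=cv2.resize(a[40:340,106:406],(600,600),interpolation=cv2.INTER_CUBIC)
B=np.zeros((600,200,3),np.uint8); B[:157]=cv2.resize(b,(200,157),interpolation=cv2.INTER_CUBIC)
cv2.imwrite('pics/m7.png',np.hstack([A,B]))
E
```

```text
tcp [0.5044 0.3547 0.2195] t 20.65 shift [-0.0007  0.     -0.0005] az 2.1066 tilt [ 0.0003 -0.0001] turn z -0.0234 
[ 0.07  0.56 -1.08  1.71  0.53  1.2   0.95]
```

View pics/m7.png

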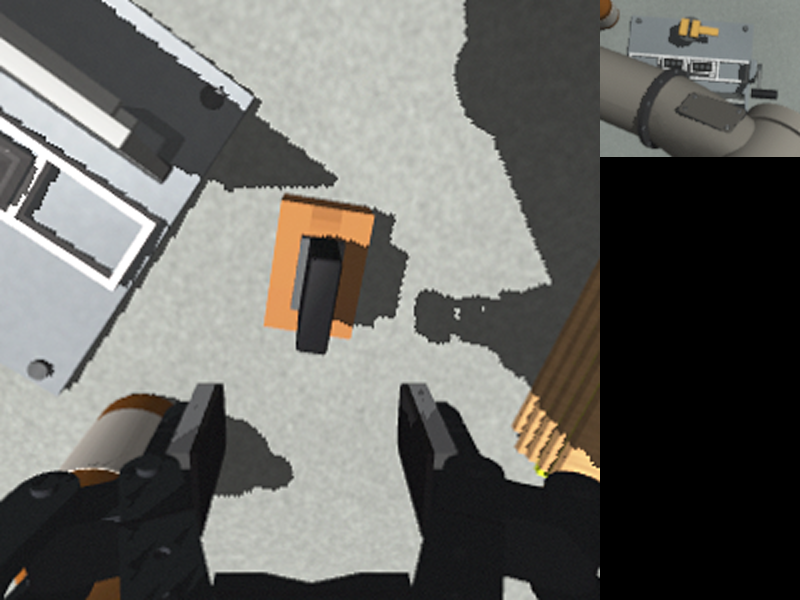

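The wrist view shows the key's handle top from (325,259) to (312,351), in the rest, which has top corners (282,197), (374,212), (351,338) and (265,327). The inset top view shows dies in two middle pockets.

```bash
python3 - <<'E'
from h import *
import json
c=json.load(open('c7.json'))
f=lambda p,z:ray(c,np.array(p)/2+[106-.25,40-.25],z)[:,:2]
P=f([(325,259),(312,351),(310,258),(340,260),(297,349),(327,353)],.11); print(P.round(4), 'len',np.linalg.norm(P[0]-P[1]),'cen',P[2:].mean(0)); d=P[1]-P[0]; print('key x az',np.arctan2(d[1],d[0]))
# rest corners
Q=f([(282,200),(374,213),(351,338),(265,327)],.04); print(Q.round(4),'cen',Q.mean(0)); d=(Q[2]+Q[3]-Q[0]-Q[1])/2; print('rest az',np.arctan2(d[1],d[0]),np.linalg.norm(d))
d=(Q[0]+Q[3]-Q[2]-Q[1])/2; print(np.arctan2(d[1],d[0])-np.pi/2,np.linalg.norm(d))
E
```

```text
[[0.4844 0.3503]
 [0.5283 0.3692]
 [0.4876 0.3439]
 [0.4812 0.3567]
 [0.5312 0.3622]
 [0.5254 0.3763]] len 0.047791497012395136 cen [0.50635084 0.35978059]
key x az 0.4064203365208861
[[0.48   0.32  ]
 [0.4587 0.3707]
 [0.5331 0.4011]
 [0.5546 0.3503]] cen [0.50662659 0.36054549]
rest az 0.3867002596920104 0.0804555026220005
-2.743024691290654 0.05507410415043599
```

Emit:
send_rows:
  series:
    - [0.0294,-0.0285,0,0,0,0,0.0]
    - [0.0294,-0.0285,0,0,0,0,0.0]
    - [0.0294,-0.0285,0,0,0,0,0.0]
    - [0.0294,-0.0285,0,0,0,0,0.0]
    - [0.0294,-0.0285,0,0,0,0,0.0]
    - [0.0294,-0.0285,0,0,0,0,0.0]
    - [0,0,0,0,0,0.18,0.0]
    - [0,0,0,0,0,0.18,0.0]

```text
time_s: 21.75
tcp_pos: [0.4408, 0.1165, 0.2196]
orientation: [[-0.986, -0.169, 0.001], [-0.169, 0.986, -0.001], [-0.001, -0.001, -1.0]]
force: [0.0, 0.0, -0.3]
grip_width: 0.002
gripper_force: 0.0
```

Emit:
send_rows:
  series:
    - [0,0,0,0,0,0.18,0.0]
    - [0,0,0,0,0,0.085,0.0]
    - [0,0,0,0,0,0,0.0]
    - [0,0,0,0,0,0,0.0]

```text
time_s: 22.25
tcp_pos: [0.4406, 0.1175, 0.2194]
orientation: [[-0.996, 0.085, 0.0], [0.085, 0.996, -0.0], [-0.0, -0.0, -1.0]]
force: [0.3, 0.0, -0.6]
grip_width: 0.003
gripper_force: 0.0
```

```bash
python3 - <<'E'
from h import *
to([.44,.1176,.14],-.0875+np.pi/2); o=robot.get_obs(); print(o['qpos'].round(2))
E
```

```text
tcp [0.4406 0.1175 0.2194] t 22.25 shift [0.0007 0.     0.0794] az 1.486 tilt [ 0.0002 -0.    ] turn z 0.0027 
[ 0.57  0.2  -1.06  2.04  0.2   1.01  0.9 ]
```

Emit:
send_rows:
  series:
    - [0,0,0.035,0,0,0,0.0]
    - [0,0,0.035,0,0,0,0.0]
    - [0,0,0,0,0,0,0.0]
    - [-0.01,0,0,0,0,0,0.0]
    - [-0.01,0,0,0,0,0,0.0]
    - [-0.01,0,0,0,0,0,0.0]
    - [-0.01,0,0,0,0,0,0.0]
    - [-0.01,0,0,0,0,0,0.0]

```text
time_s: 23.25
tcp_pos: [0.4912, 0.1129, 0.1494]
orientation: [[-0.996, 0.087, 0.0], [0.087, 0.996, 0.0], [-0.0, 0.0, -1.0]]
force: [-1.5, -0.8, 0.3]
grip_width: 0.004
gripper_force: 0.3
```

Emit:
send_rows:
  series:
    - [-0.01,0,0,0,0,0,0.0]
    - [-0.01,0,0,0,0,0,0.0]
    - [-0.01,0,0,0,0,0,0.0]
    - [0,0,0,0,0,0,0.0]
    - [0,0,0,0,0,0,0.0]

```text
time_s: 23.88
tcp_pos: [0.5201, 0.1105, 0.1493]
orientation: [[-0.996, 0.087, -0.0], [0.087, 0.996, 0.0], [0.0, 0.0, -1.0]]
force: [-0.0, -0.4, 0.1]
grip_width: -0.003
gripper_force: 0.0
```

Emit:
send_rows:
  series:
    - [0,0,-0.035,0,0,0,0.0]
    - [0,0,-0.035,0,0,0,0.045]
    - [0.0059,0.0412,0,0,0,0,0.045]
    - [0.0059,0.0412,0,0,0,0,0.045]
    - [0.0059,0.0412,0,0,0,0,0.045]
    - [0.0059,0.0412,0,0,0,0,0.045]
    - [0.0059,0.0412,0,0,0,0,0.045]
    - [0.0059,0.0412,0,0,0,0,0.045]

```text
time_s: 24.88
tcp_pos: [0.5061, 0.361, 0.2194]
orientation: [[-0.996, 0.087, 0.0], [0.087, 0.996, -0.0], [-0.0, -0.0, -1.0]]
force: [0.5, -0.1, -0.4]
grip_width: 0.526
gripper_force: 0.0
```

Emit:
send_rows:
  series:
    - [0,0,0,0,0,-0.161,0.045]
    - [0,0,0,0,0,-0.161,0.045]
    - [0,0,0,0,0,-0.16,0.045]
    - [0,0,0.05,0,0,0,0.045]
    - [0,0,0,0,0,0,0.045]
    - [0,0,0,0,0,0,0.045]
    - [0,0,0,0,0,0,0.045]

```text
time_s: 25.75
tcp_pos: [0.507, 0.3604, 0.1711]
orientation: [[-0.923, -0.385, 0.002], [-0.385, 0.923, 0.001], [-0.002, 0.0, -1.0]]
force: [0.3, -0.6, -0.4]
grip_width: 0.53
gripper_force: 0.0
```

```bash
python3 - <<'E'
from h import *
import json
to([.5065,.36,.066],1.966); print(robot.get_obs()['qpos'].round(2))
im,c=snap('wrist','w8'); json.dump({k:np.array(v).tolist() for k,v in c.items()},open('c8.json','w'))
im2,c2=snap('top','t8')
a=cv2.imread('pics/w8.png');b=cv2.imread('pics/t8.png')[155:265,160:300]
A=cv2.resize(a[40:340,106:406],(600,600),interpolation=cv2.INTER_CUBIC)
B=np.zeros((600,200,3),np.uint8); B[:157]=cv2.resize(b,(200,157),interpolation=cv2.INTER_CUBIC)
cv2.imwrite('pics/m8.png',np.hstack([A,B]))
E
```

```text
tcp [0.507  0.3604 0.1711] t 25.75 shift [ 0.0008 -0.0003  0.1051] az 1.9658 tilt [0.0018 0.0011] turn z -0.0002 
[ 0.02  0.6  -1.03  1.74  0.57  1.12  0.78]
```

View pics/m8.png

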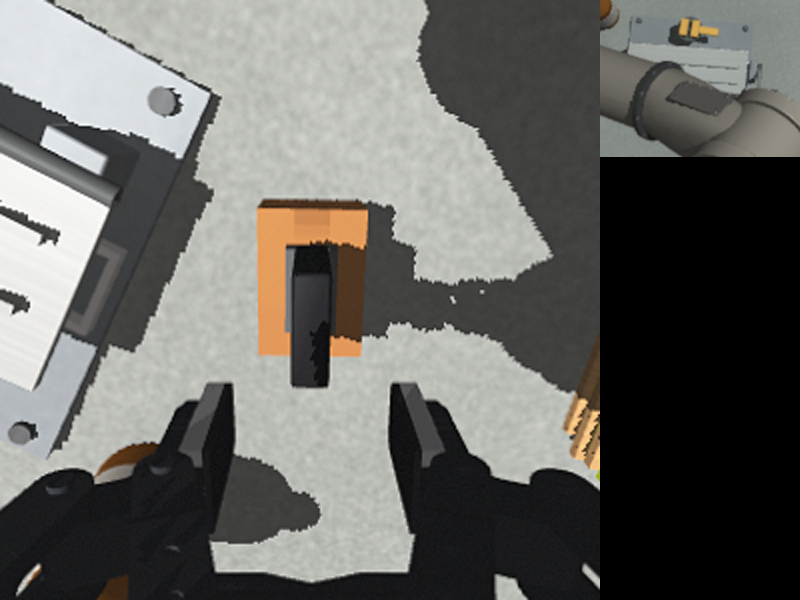

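The cover lies shut, and the key handle (292–330, 273–386) is centred between the fingers (234 and 390) and aligned. Descending to grasp.

Emit:
send_rows:
  series:
    - [0.001,0,0.03,0,0,0,0.045]
    - [0,0,0.03,0,0,0,0.045]
    - [0,0,0.03,0,0,0,0.045]
    - [0,0,0.013,0,0,0,0.045]
    - [0,0,0,0,0,0,0.045]
    - [0,0,0,0,0,0,0.045]

```text
time_s: 26.6
tcp_pos: [0.5061, 0.36, 0.0676]
orientation: [[-0.923, -0.385, 0.001], [-0.385, 0.923, 0.001], [-0.001, 0.0, -1.0]]
force: [0.4, 0.6, 0.1]
grip_width: 0.526
gripper_force: 0.0
```

Emit:
send_rows:
  series:
    - [0,0,0,0,0,0,0.005]
    - [0,0,0,0,0,0,0.005]
    - [0,0,0,0,0,0,0.005]
    - [0,0,0,0,0,0,0.005]
    - [0,0,0,0,0,0,0.005]
  squeeze: 80

```text
time_s: 27.22
tcp_pos: [0.506, 0.3596, 0.0673]
orientation: [[-0.923, -0.385, 0.001], [-0.385, 0.923, 0.0], [-0.001, -0.0, -1.0]]
force: [-1.4, -1.4, 7.3]
grip_width: 0.177
gripper_force: 78.0
```

```bash
python3 - <<'E'
from h import *
import json
c=json.load(open('c8.json'));f=lambda p,z:ray(c,np.array(p)/2+[106-.25,40-.25],z)[:,:2]
print(f([(315,273),(310,386)],.11).mean(0)); to([.5065,.36,.066],1.966);print(robot.get_obs()['force'])
E
```

```text
[0.50609028 0.36057428]
tcp [0.506  0.3596 0.0673] t 27.23 shift [-0.0006  0.0002  0.0013] az 1.9658 tilt [0.0011 0.0003] turn z -0.0002 
[-1.4132148  -1.43750905  7.30914293]
```

Emit:
send_rows:
  series:
    - [0,0,-0.02,0,0,0,0.005]
    - [0,0,-0.03,0,0,0,0.005]
    - [0,0,-0.04,0,0,0,0.005]
    - [0,0,-0.045,0,0,0,0.005]
    - [-0.0033,-0.0415,0,0,0,0,0.005]
    - [-0.0033,-0.0415,0,0,0,0,0.005]
    - [-0.0033,-0.0415,0,0,0,0,0.005]
    - [-0.0033,-0.0415,0,0,0,0,0.005]

```text
time_s: 28.22
tcp_pos: [0.5821, 0.2102, 0.2028]
orientation: [[-0.923, -0.385, 0.001], [-0.385, 0.923, 0.0], [-0.001, -0.0, -1.0]]
force: [0.4, 0.6, -0.9]
grip_width: 0.176
gripper_force: 78.0
```

Emit:
send_rows:
  series:
    - [-0.0033,-0.0415,0,0,0,0,0.005]
    - [-0.0033,-0.0415,0,0,0,0,0.005]
    - [-0.0033,-0.0415,0,0,0,0,0.005]
    - [0,0,0,0,0,0.18,0.005]
    - [0,0,0,0,0,0.18,0.005]
    - [0,0,0,0,0,0.18,0.005]
    - [0,0,0,0,0,0,0.005]
    - [0,0,0,0,0,0,0.005]

```text
time_s: 29.22
tcp_pos: [0.6388, 0.1004, 0.202]
orientation: [[-0.99, 0.14, 0.0], [0.14, 0.99, 0.0], [-0.0, 0.0, -1.0]]
force: [-0.1, 0.9, -1.4]
grip_width: 0.179
gripper_force: 77.9
```

```bash
python3 - <<'E'
from h import *
import json
to([.6392,.1001,.157],1.42); print(robot.get_obs()['qpos'].round(2))
im,c=snap('wrist','w9'); json.dump({k:np.array(v).tolist() for k,v in c.items()},open('c9.json','w'))
a=cv2.imread('pics/w9.png')
cv2.imwrite('pics/w9b.png',cv2.resize(a[0:300,86:436],None,fx=2,fy=2,interpolation=cv2.INTER_CUBIC))
print((proj(c,[[.6392,.1001,.078]])-[86,0])*2)
E
```

```text
tcp [0.6388 0.1004 0.202 ] t 29.23 shift [-0.0005 -0.0002  0.045 ] az 1.4305 tilt [0.0005 0.0001] turn z 0.0105 
[ 0.39  0.56 -0.91  1.66  0.47  1.16  0.8 ]
[[350.84036549 369.78725863]]
```

View pics/w9b.png

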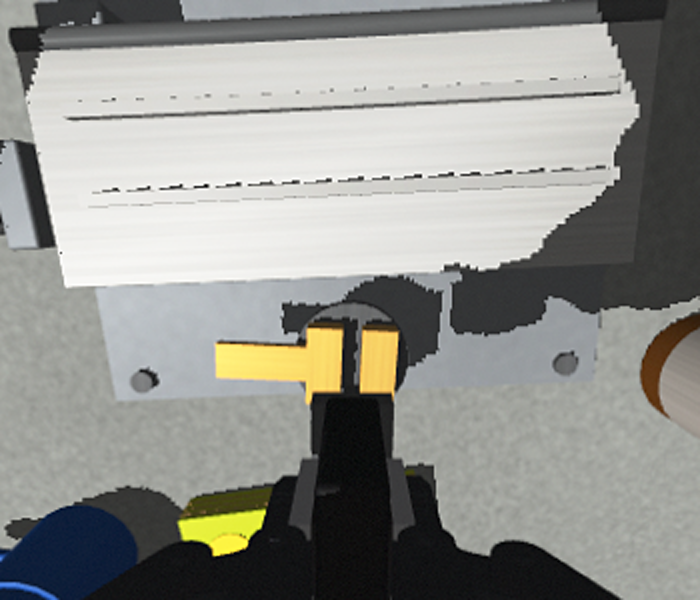

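The wrist view shows the cam head below the key. The slot lies between the brass blocks, edges (344,327)–(341,390) and (362,330)–(359,390), with the predicted slot centre at (351,370). The tongue points to -y.

```bash
python3 - <<'E'
from h import *
import json
c=json.load(open('c9.json'))
im=cv2.imread('pics/w9.png'); g=im.astype(int)
# brass mask edges per row
for r in range(164,197,4): print(r, [int(x) for x in g[r,250:276].max(1)])
f=lambda p,z:ray(c,np.array(p,float),z)[:,:2]
q=lambda *p:np.array(p)/2+[86-.25,-.25]
L=f([q(344,327),q(341,390)],.078);Rr=f([q(362,330),q(359,390)],.078); M=(L+Rr)/2; print(L,Rr,M); d=M[1]-M[0]; print('slot az',np.arctan2(d[1],d[0]))
T=f([q(217,343),q(215,378),q(308,346),q(308,384)],.072); print('tongue',T); d=(T[0]+T[1]-T[2]-T[3]); print('tongue az',np.arctan2(d[1],d[0])+np.pi/2)
E
```

```text
164 [197, 198, 149, 150, 145, 143, 145, 97, 33, 34, 35, 37, 36, 32, 38, 116, 110, 98, 61, 59, 61, 64, 62, 62, 64, 67]
168 [251, 251, 251, 251, 249, 251, 255, 124, 30, 37, 34, 38, 36, 39, 115, 110, 106, 245, 251, 247, 246, 248, 248, 247, 248, 249]
172 [250, 251, 251, 250, 249, 251, 255, 85, 30, 35, 37, 36, 36, 34, 40, 113, 104, 255, 250, 246, 246, 248, 247, 247, 248, 249]
176 [250, 250, 251, 249, 248, 250, 255, 26, 32, 36, 36, 35, 39, 93, 114, 107, 134, 255, 248, 246, 246, 248, 246, 247, 248, 249]
180 [250, 250, 250, 249, 248, 251, 248, 30, 31, 36, 36, 39, 35, 38, 113, 108, 177, 255, 247, 246, 246, 247, 246, 248, 248, 248]
184 [249, 250, 250, 248, 247, 251, 222, 30, 34, 34, 37, 38, 38, 38, 113, 103, 222, 251, 246, 245, 246, 247, 246, 248, 248, 247]
188 [249, 250, 249, 248, 248, 253, 159, 31, 32, 36, 35, 36, 39, 114, 107, 99, 243, 249, 245, 244, 247, 246, 246, 248, 248, 247]
192 [249, 250, 249, 248, 248, 254, 120, 29, 31, 34, 33, 34, 32, 64, 61, 79, 255, 248, 244, 245, 247, 247, 246, 248, 247, 246]
196 [104, 105, 103, 100, 99, 101, 73, 48, 30, 28, 32, 31, 34, 31, 29, 41, 153, 146, 144, 144, 148, 144, 149, 150, 147, 146]
[[0.61632476 0.09961126]
 [0.64901541 0.09329348]] [[0.61909768 0.10833092]
 [0.65032085 0.10255107]] [[0.61771122 0.10397109]
 [0.64966813 0.09792227]]
slot az -0.1870671931418322
tongue [[0.61674923 0.03326173]
 [0.63512315 0.02816999]
 [0.62484796 0.07947407]
 [0.64523372 0.0760936 ]]
tongue az -0.1910764227640236
```

Emit:
send_rows:
  series:
    - [0,0,0.03,0,0,0.048,0.005]
    - [0,0,0.028,0,0,0,0.005]
    - [0,0,0,0,0,0,0.005]
    - [0,0,0,0,0,0,0.005]
    - [0,0,0,0,0,0,0.005]
    - [0,0,0,0,0,0,0.005]

```text
time_s: 30.02
tcp_pos: [0.6391, 0.1002, 0.1442]
orientation: [[-0.981, 0.192, 0.001], [0.192, 0.981, 0.0], [-0.001, 0.0, -1.0]]
force: [-0.8, 0.1, -1.2]
grip_width: 0.172
gripper_force: 77.9
```

```bash
python3 - <<'E'
from h import *
to([.6392,.1000,.125],1.382)
E
```

```text
tcp [0.6391 0.1002 0.1442] t 30.02 shift [-0.0001 -0.0002  0.0192] az 1.378 tilt [0.0011 0.0001] turn z -0.004
```

Emit:
send_rows:
  series:
    - [0,0,0.005,0,0,-0.003,0.005]
    - [0,0,0.004,0,0,0,0.005]
    - [0,0,0.003,0,0,0,0.005]
    - [0,0,0.003,0,0,0,0.005]
    - [0,0,0,0,0,0,0.005]
    - [0,0,0,0,0,0,0.005]

```text
time_s: 30.78
tcp_pos: [0.6388, 0.1002, 0.1284]
orientation: [[-0.982, 0.189, 0.0], [0.189, 0.982, 0.0], [-0.0, 0.0, -1.0]]
force: [0.5, -0.6, -1.7]
grip_width: 0.178
gripper_force: 77.9
```

Emit:
send_rows:
  series:
    - [0,0,0.003,0,0,0,0.005]
    - [0,0,0.002,0,0,0,0.005]
    - [0,0,0,0,0,0,0.005]
    - [0,0,0,0,0,0,0.005]

```text
time_s: 31.28
tcp_pos: [0.6388, 0.1002, 0.1234]
orientation: [[-0.982, 0.189, 0.0], [0.189, 0.982, 0.0], [-0.0, 0.0, -1.0]]
force: [0.1, -0.3, -1.0]
grip_width: 0.18
gripper_force: 77.9
```

Emit:
send_rows:
  series:
    - [0,0,0,0,0,0.1,0.005]
    - [0,0,0,0,0,0.1,0.005]
    - [0,0,0,0,0,0.1,0.005]
    - [0,0,0,0,0,0,0.005]

```text
time_s: 31.78
tcp_pos: [0.6388, 0.1002, 0.1234]
orientation: [[-0.883, 0.47, 0.0], [0.47, 0.883, -0.0], [-0.0, -0.0, -1.0]]
force: [-0.3, -0.2, -1.0]
grip_width: 0.179
gripper_force: 78.1
```

```bash
python3 - <<'E'
from h import *
to([.639,.1000,.123],-.0875); o=robot.get_obs(); print(o['force'],o['ft_torque'],o['qpos'].round(2))
E
```

```text
tcp [0.6388 0.1002 0.1234] t 31.77 shift [-0.0003 -0.0001  0.0004] az 1.0816 tilt [ 0.0002 -0.0002] turn z 1.1691 
[-0.31780185 -0.22894474 -1.03697122] [-0.03341476 -0.03751448  0.00020634] [ 0.31  0.61 -0.78  1.73  0.49  1.01  0.43]
```

Emit:
send_rows:
  series:
    - [0,0,0,0,0,0.1,0.005]
    - [0,0,0,0,0,0.1,0.005]
    - [0,0,0,0,0,0.1,0.005]

```text
time_s: 32.15
tcp_pos: [0.6388, 0.1002, 0.1234]
orientation: [[-0.704, 0.71, 0.0], [0.71, 0.704, 0.0], [-0.0, 0.0, -1.0]]
force: [0.5, -0.9, -1.9]
grip_width: 0.178
gripper_force: 78.3
```

```bash
python3 - <<'E'
from h import *
to([.639,.1000,.123],-.0875); o=robot.get_obs(); print(o['force'],o['ft_torque'],o['effort'])
im,c=snap('wrist','w10')
a=cv2.imread('pics/w10.png'); b=cv2.imread('pics/w9.png')
cv2.imwrite('pics/w10b.png',cv2.resize(a[100:384,86:436],None,fx=2,fy=2,interpolation=cv2.INTER_CUBIC))
E
```

```text
tcp [0.6388 0.1002 0.1234] t 32.15 shift [-0.0002  0.      0.0004] az 0.7806 tilt [0.0001 0.    ] turn z 0.8681 
[ 0.53470655 -0.91508064 -1.91915179] [-0.08104821 -0.02004694  0.12361101] [  1.46768309 -96.5511632  -17.97294796 -39.75430727   0.21708081
   0.12333484   2.22207695]
```

View pics/w10b.png

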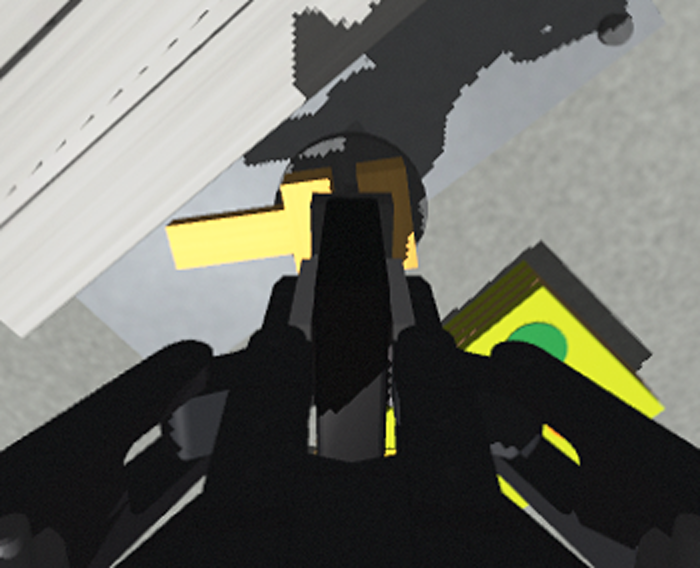

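The cam turns with the key: the tongue now points at (170,245), lagging by the slot slack, with torque about 0.12 N m. Continuing.

Emit:
send_rows:
  series:
    - [0,0,0,0,0,0.12,0.005]
    - [0,0,0,0,0,0.12,0.005]
    - [0,0,0,0,0,0.12,0.005]
    - [0,0,0,0,0,0.12,0.005]
    - [0,0,0,0,0,0.12,0.005]
    - [0,0,0,0,0,0.12,0.005]
    - [0,0,0,0,0,0.08,0.005]
    - [0,0,0,0,0,0.05,0.005]

```text
time_s: 33.2
tcp_pos: [0.6388, 0.1, 0.1234]
orientation: [[0.067, 0.998, -0.0], [0.998, -0.067, -0.0], [-0.0, 0.0, -1.0]]
force: [0.1, -1.7, -0.6]
grip_width: 0.178
gripper_force: 78.3
```

```bash
python3 - <<'E'
from h import *
to([.6388,.1002,.1234],-.0875); o=robot.get_obs(); print(o['force'],o['ft_torque'])
E
```

```text
tcp [0.6388 0.1    0.1234] t 33.2 shift [ 0.0002 -0.     -0.    ] az -0.067 tilt [-0.     -0.0003] turn z 0.0205 
[ 0.05825875 -1.69721031 -0.64013882] [-0.39279111 -0.04279336  0.0968795 ]
```

Emit:
send_rows:
  series:
    - [0,0,0,0,0,0.04,0.005]
    - [0,0,0,0,0,0.04,0.005]
    - [0,0,0,0,0,0.03,0.005]
    - [0,0,0,0,0,0,0.005]

```text
time_s: 33.7
tcp_pos: [0.6388, 0.1001, 0.1234]
orientation: [[0.178, 0.984, 0.0], [0.984, -0.178, -0.0], [-0.0, 0.0, -1.0]]
force: [-0.1, -2.5, 0.3]
grip_width: 0.175
gripper_force: 78.4
```

```bash
python3 - <<'E'
from h import *
to([.6388,.1002,.1234],-.0875); o=robot.get_obs(); print(o['force'],o['ft_torque'])
E
```

```text
tcp [0.6388 0.1001 0.1234] t 33.7 shift [ 0.0001 -0.     -0.    ] az -0.1791 tilt [ 0.     -0.0001] turn z -0.0916 
[-0.12789343 -2.54204413  0.32441471] [-0.59529477 -0.02274925  0.05066179]
```

Emit:
send_rows:
  series:
    - [0,0,0,0,0,0.03,0.005]
    - [0,0,0,0,0,0.03,0.005]

```text
time_s: 33.95
tcp_pos: [0.6388, 0.1001, 0.1234]
orientation: [[0.239, 0.971, -0.0], [0.971, -0.239, -0.0], [-0.0, 0.0, -1.0]]
force: [-0.0, -2.3, 0.7]
grip_width: 0.178
gripper_force: 78.4
```

```bash
python3 - <<'E'
from h import *
to([.6388,.1002,.1234],-.0875); o=robot.get_obs(); print(o['force'],o['ft_torque'])
E
```

```text
tcp [0.6388 0.1001 0.1234] t 33.95 shift [ 0.0001 -0.     -0.    ] az -0.2411 tilt [-0. -0.] turn z -0.1536 
[-0.02511646 -2.267003    0.68343831] [-0.70006662  0.01313311  0.07969626]
```

Emit:
send_rows:
  series:
    - [0,0,0,0,0,0.03,0.005]
    - [0,0,0,0,0,0.03,0.005]

```text
time_s: 34.2
tcp_pos: [0.6388, 0.1001, 0.1234]
orientation: [[0.296, 0.955, 0.0], [0.955, -0.296, -0.0], [-0.0, 0.0, -1.0]]
force: [0.3, -3.0, 1.5]
grip_width: 0.173
gripper_force: 78.7
```

```bash
python3 - <<'E'
from h import *
to([.6388,.1002,.1234],-.0875); o=robot.get_obs(); print(o['force'],o['ft_torque'])
E
```

```text
tcp [0.6388 0.1001 0.1234] t 34.2 shift [ 0.0001 -0.     -0.    ] az -0.3004 tilt [ 0.0002 -0.0003] turn z -0.2129 
[ 0.30044141 -2.96877734  1.45895711] [-0.90637253 -0.13910494  1.08307457]
```

Torque jumped to 1.1 N m, so the cam is at its stop. Backing off by half the slot slack, then lifting the key out.

Emit:
send_rows:
  series:
    - [0,0,0,0,0,-0.065,0.005]
    - [0,0,0,0,0,-0.06,0.005]
    - [0,0,0,0,0,0,0.005]
    - [0,0,0,0,0,0,0.005]

```text
time_s: 34.7
tcp_pos: [0.6387, 0.1004, 0.1233]
orientation: [[0.175, 0.985, -0.0], [0.985, -0.175, 0.0], [0.0, -0.0, -1.0]]
force: [-0.5, 0.0, -1.5]
grip_width: 0.176
gripper_force: 78.3
```

```bash
python3 - <<'E'
from h import *
to([.6388,.1002,.1234],-.0875); o=robot.get_obs(); print(o['force'],o['ft_torque'])
E
```

```text
tcp [0.6387 0.1004 0.1233] t 34.7 shift [-0.0002  0.0001 -0.0001] az -0.1758 tilt [-0.0001  0.0004] turn z -0.0883 
[-0.50194455  0.03757481 -1.51392568] [0.05059731 0.01299298 0.01364591]
```

Emit:
send_rows:
  series:
    - [0,0,-0.005,0,0,0,0.005]
    - [0,0,-0.01,0,0,0,0.005]
    - [0,0,-0.015,0,0,0,0.005]
    - [0,0,-0.025,0,0,0,0.005]
    - [0,0,-0.025,0,0,0,0.005]
    - [0,0,0,0,0,0,0.005]
    - [0,0,0,0,0,0,0.005]

```text
time_s: 35.58
tcp_pos: [0.6386, 0.1, 0.2033]
orientation: [[0.173, 0.985, -0.0], [0.985, -0.173, -0.0], [-0.0, -0.0, -1.0]]
force: [-0.1, 0.5, -2.3]
grip_width: 0.174
gripper_force: 78.3
```

```bash
python3 - <<'E'
from h import *
import json
to([.506,.3596,.2034],1.966); o=robot.get_obs(); print(o['force'],o['ft_torque'],o['qpos'].round(2))
im,c=snap('wrist','w11'); json.dump({k:np.array(v).tolist() for k,v in c.items()},open('c11.json','w'))
im2,c2=snap('top','t11')
a=cv2.imread('pics/w11.png');b=cv2.imread('pics/t11.png')[155:265,160:300]
A=cv2.resize(a[40:340,106:406],(600,600),interpolation=cv2.INTER_CUBIC)
B=np.zeros((600,200,3),np.uint8); B[:157]=cv2.resize(b,(200,157),interpolation=cv2.INTER_CUBIC)
cv2.imwrite('pics/m11.png',np.hstack([A,B]))
E
```

```text
tcp [0.6386 0.1    0.2033] t 35.58 shift [ 2.326e-01 -1.756e-01 -1.000e-04] az -0.1742 tilt [-0.     -0.0001] turn z -2.1402 
[-0.10187854  0.46360216 -2.3423738 ] [ 0.03809323  0.00220804 -0.018531  ] [ 0.14  0.45 -0.53  1.67  0.25  1.08 -0.64]
```

View pics/m11.png

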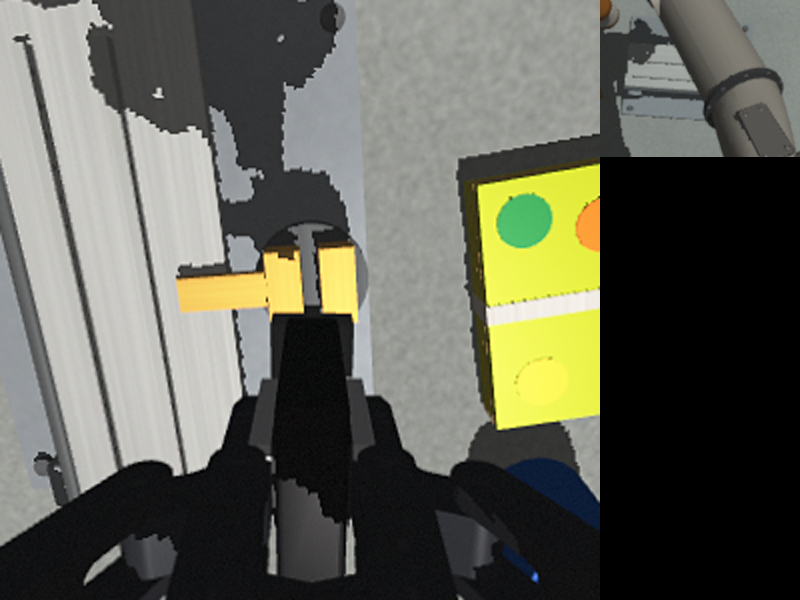

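The tongue (178–266, 273–312) now lies over the cover's free edge. Checking its angle numerically.

```bash
python3 - <<'E'
from h import *
import json
c=json.load(open('c11.json')); f=lambda p,z:ray(c,np.array(p,float)/2+[106-.25,40-.25],z)[:,:2]
for z in (.068,.075):
    T=f([(178,280),(180,312),(266,273),(268,308)],z); d=T[0]+T[1]-T[2]-T[3]; print('cam',-(np.arctan2(d[1],d[0])%(2*np.pi)-(1.5*np.pi-.0875)), T.round(4))
T=f([(301,252),(303,312),(319,250),(320,312)],.078); d=T[1]+T[3]-T[0]-T[2]; print('slot cam',-(np.arctan2(d[1],d[0])+.0875))
E
```

```text
cam 1.592341219687087 [[0.5687 0.1137]
 [0.5653 0.096 ]
 [0.6155 0.1094]
 [0.6127 0.09  ]]
cam 1.592341219687086 [[0.5708 0.1152]
 [0.5675 0.0981]
 [0.6164 0.111 ]
 [0.6137 0.0922]]
slot cam 1.6336760768881045
```

Emit:
send_rows:
  series:
    - [0.0332,-0.0251,0,0,0,0,0.005]
    - [0.0332,-0.0251,0,0,0,0,0.005]
    - [0.0332,-0.0251,0,0,0,0,0.005]
    - [0.0332,-0.0251,0,0,0,0,0.005]
    - [0.0332,-0.0251,0,0,0,0,0.005]
    - [0.0332,-0.0251,0,0,0,0,0.005]
    - [0.0332,-0.0251,0,0,0,0,0.005]
    - [0,0,0,0,0,-0.178,0.005]

```text
time_s: 36.67
tcp_pos: [0.5032, 0.3631, 0.203]
orientation: [[-0.012, 1.0, -0.001], [1.0, 0.012, 0.001], [0.001, -0.001, -1.0]]
force: [0.9, -0.8, -2.3]
grip_width: 0.174
gripper_force: 78.4
```

Emit:
send_rows:
  series:
    - [0,0,0,0,0,-0.178,0.005]
    - [0,0,0,0,0,-0.178,0.005]
    - [0,0,0,0,0,-0.178,0.005]
    - [0,0,0,0,0,-0.178,0.005]
    - [0,0,0,0,0,-0.178,0.005]
    - [0,0,0,0,0,-0.178,0.005]
    - [0,0,0,0,0,-0.178,0.005]
    - [0,0,0,0,0,-0.178,0.005]

```text
time_s: 37.67
tcp_pos: [0.5057, 0.3592, 0.2026]
orientation: [[-0.991, 0.137, -0.001], [0.137, 0.991, -0.0], [0.001, -0.001, -1.0]]
force: [-0.1, 0.1, -2.3]
grip_width: 0.176
gripper_force: 78.5
```

Emit:
send_rows:
  series:
    - [0,0,0,0,0,-0.178,0.005]
    - [0,0,0,0,0,-0.178,0.005]
    - [0,0,0,0,0,-0.178,0.005]
    - [0,0,0.03,0,0,0,0.005]
    - [0,0,0.035,0,0,0,0.005]
    - [0,0,0,0,0,0,0.005]
    - [0,0,0,0,0,0,0.005]
    - [0,0,0,0,0,0,0.005]

```text
time_s: 38.67
tcp_pos: [0.5064, 0.36, 0.1397]
orientation: [[-0.924, -0.381, 0.001], [-0.381, 0.924, 0.001], [-0.002, 0.0, -1.0]]
force: [-0.2, -0.8, -0.9]
grip_width: 0.177
gripper_force: 78.3
```

```bash
python3 - <<'E'
from h import *
to([.506,.3596,.0673],1.966); o=robot.get_obs(); print(o['qpos'].round(2))
E
```

```text
tcp [0.5064 0.36   0.1397] t 38.67 shift [ 0.0007 -0.0003  0.0724] az 1.9619 tilt [0.0014 0.001 ] turn z -0.0041 
[ 0.01  0.64 -1.02  1.77  0.62  1.08  0.74]
```

Emit:
send_rows:
  series:
    - [0,0,0.025,0,0,-0.004,0.005]
    - [0,0,0.02,0,0,0,0.005]
    - [0,0,0.015,0,0,0,0.005]
    - [0,0,0.01,0,0,0,0.005]
    - [0,0,0,0,0,0,0.005]
    - [0,0,0,0,0,0,0.005]

```text
time_s: 39.42
tcp_pos: [0.506, 0.3596, 0.0683]
orientation: [[-0.923, -0.385, 0.0], [-0.385, 0.923, 0.0], [-0.0, 0.0, -1.0]]
force: [0.0, -0.1, -1.9]
grip_width: 0.178
gripper_force: 78.3
```

Emit:
send_rows:
  series:
    - [0,0,0.001,0,0,0,0.005]
    - [0,0,0.001,0,0,0,0.005]
    - [0,0,0,0,0,0,0.005]

```text
time_s: 39.8
tcp_pos: [0.5061, 0.3595, 0.0669]
orientation: [[-0.923, -0.385, 0.001], [-0.385, 0.923, -0.0], [-0.001, -0.0, -1.0]]
force: [-2.1, -2.6, 7.5]
grip_width: 0.177
gripper_force: 79.8
```

Emit:
send_rows:
  series:
    - [0,0,0,0,0,0,0.045]
    - [0,0,0,0,0,0,0.045]
    - [0,0,0,0,0,0,0.045]
    - [0,0,-0.02,0,0,0,0.045]
    - [0,0,-0.04,0,0,0,0.045]
    - [0,0,-0.05,0,0,0,0.045]
    - [0,0,-0.05,0,0,0,0.045]
    - [0,0,0,0,0,0,0.045]

```text
time_s: 40.8
tcp_pos: [0.5067, 0.3612, 0.2316]
orientation: [[-0.923, -0.385, 0.005], [-0.385, 0.923, 0.004], [-0.006, 0.001, -1.0]]
force: [-0.3, 0.5, -0.5]
grip_width: 0.529
gripper_force: 0.0
```

Emit:
send_rows:
  series:
    - [0.0202,-0.038,0,0,0,0,0.05]
    - [0.0202,-0.038,0,0,0,0,0.05]
    - [0.0202,-0.038,0,0,0,0,0.05]
    - [0.0202,-0.038,0,0,0,0,0.05]
    - [0.0202,-0.038,0,0,0,0,0.05]
    - [0,0,0,0,0,0.17,0.05]
    - [0,0,0,0,0,0.17,0.05]
    - [0,0,0,0,0,0.17,0.05]

```text
time_s: 41.8
tcp_pos: [0.4857, 0.1452, 0.2268]
orientation: [[-0.993, 0.12, 0.0], [0.12, 0.993, -0.0], [-0.0, -0.0, -1.0]]
force: [0.2, 0.1, -0.2]
grip_width: 0.586
gripper_force: 0.0
```

Emit:
send_rows:
  series:
    - [0,0,0,0,0,0.17,0.05]
    - [0,0,0,0,0,0.17,0.05]
    - [0,0,0,0,0,0.17,0.05]
    - [0,0,0,0,0,0.17,0.05]
    - [0,0,0,0,0,0.17,0.05]
    - [0,0,0,0,0,0.17,0.05]
    - [0,0,0,0,0,0.17,0.05]
    - [0,0,0,0,0,0.17,0.05]

```text
time_s: 42.8
tcp_pos: [0.4856, 0.1455, 0.2268]
orientation: [[-0.091, 0.996, 0.0], [0.996, 0.091, 0.0], [0.0, 0.0, -1.0]]
force: [0.1, 0.4, -0.3]
grip_width: 0.584
gripper_force: 0.0
```

Emit:
send_rows:
  series:
    - [0,0,0,0,0,0.17,0.05]
    - [0,0,0,0,0,0,0.05]
    - [0,0,0,0,0,0,0.05]

```text
time_s: 43.18
tcp_pos: [0.4858, 0.1454, 0.2265]
orientation: [[0.07, 0.998, 0.0], [0.998, -0.07, 0.0], [0.0, 0.0, -1.0]]
force: [-0.5, -0.2, -0.7]
grip_width: 0.583
gripper_force: 0.0
```

```bash
python3 - <<'E'
from h import *
to([.4657,-.0694,.22],-.0875); print(robot.get_obs()['qpos'].round(2))
E
```

```text
tcp [0.4858 0.1454 0.2265] t 43.17 shift [-0.2157 -0.0051  0.0065] az -0.0696 tilt [0.0001 0.0001] turn z 0.0179 
[ 0.26  0.23 -0.76  1.95  0.19  1.04 -0.66]
```

Emit:
send_rows:
  series:
    - [-0.0431,-0.001,0,0,0,0,0.06]
    - [-0.0431,-0.001,0,0,0,0,0.06]
    - [-0.0431,-0.001,0,0,0,0,0.06]
    - [-0.0431,-0.001,0,0,0,0,0.06]
    - [-0.0431,-0.001,0,0,0,0.018,0.06]
    - [0,0,0,0,0,0,0.06]
    - [0,0,0,0,0,0,0.06]
    - [0,0,0,0,0,0,0.06]

```text
time_s: 44.18
tcp_pos: [0.4651, -0.0682, 0.2264]
orientation: [[0.089, 0.996, 0.0], [0.996, -0.089, 0.0], [0.0, 0.0, -1.0]]
force: [0.1, 0.7, 0.2]
grip_width: 0.698
gripper_force: 0.0
```

```bash
python3 - <<'E'
from h import *
import json
to([.4657,-.0694,.14],-.0875)
im,c=snap('wrist','w12'); g=cv2.cvtColor(im,cv2.COLOR_RGB2GRAY)
th=-.0875; O=np.array([.5495,.108]); R=np.array([[np.cos(th),-np.sin(th)],[np.sin(th),np.cos(th)]])
for y in(-.146,-.176,-.206):
    uv=[proj(c,[[*(O+R@[x,y]),.161]])[0] for x in(-.079,-.057)]; print(y,np.round(uv,1)); r=int(uv[0][1]); u=int(uv[0][0]); print(g[r,u-20:u+45].tolist(),u-20)
E
```

```text
tcp [ 0.4651 -0.0682  0.2264] t 44.17 shift [-0.0012  0.0007  0.0864] az -0.0894 tilt [0.0001 0.0003] turn z -0.0019 
-0.146 [[248.5 159.4]
 [276.8 159.3]]
[154, 157, 160, 159, 158, 155, 153, 154, 157, 155, 151, 156, 159, 160, 159, 159, 157, 153, 151, 150, 152, 155, 159, 154, 151, 151, 154, 154, 150, 144, 149, 154, 158, 158, 158, 157, 154, 150, 150, 148, 147, 148, 151, 151, 149, 147, 146, 147, 147, 146, 145, 146, 147, 150, 151, 154, 155, 156, 156, 154, 153, 153, 151, 152, 149] 228
-0.176 [[249.1 195.9]
 [276.2 195.9]]
[157, 158, 154, 151, 153, 153, 152, 150, 151, 151, 151, 148, 148, 151, 151, 153, 157, 38, 14, 18, 17, 23, 25, 28, 31, 36, 40, 42, 47, 57, 65, 61, 57, 55, 52, 51, 43, 30, 32, 27, 27, 25, 23, 27, 113, 141, 137, 136, 137, 142, 149, 145, 148, 148, 146, 146, 144, 149, 155, 153, 149, 146, 147, 149, 148] 229
-0.206 [[249.7 229.6]
 [275.7 229.5]]
[146, 151, 157, 156, 149, 147, 148, 150, 154, 153, 148, 150, 153, 157, 156, 152, 153, 78, 12, 21, 21, 23, 26, 27, 30, 41, 52, 65, 73, 85, 92, 88, 79, 66, 57, 46, 33, 31, 28, 27, 25, 23, 19, 89, 157, 152, 151, 151, 152, 149, 150, 154, 158, 153, 152, 151, 151, 149, 151, 154, 149, 149, 150, 150, 152] 229
```

Emit:
send_rows:
  series:
    - [0,-0.002,0.03,0,0,0,0.06]
    - [0,0,0.03,0,0,0,0.06]
    - [0,0,0.026,0,0,0,0.06]
    - [0,0,0,0,0,0,0.06]
    - [0,0,0,0,0,0,0.06]

```text
time_s: 44.85
tcp_pos: [0.4635, -0.0686, 0.1412]
orientation: [[0.091, 0.996, 0.001], [0.996, -0.091, 0.0], [0.0, 0.001, -1.0]]
force: [-0.1, 0.2, 0.2]
grip_width: 0.705
gripper_force: 0.0
```

Emit:
send_rows:
  series:
    - [0,0.015,0,0,0,0,0.06]
    - [0,0.015,0,0,0,0,0.06]
    - [0,0.02,0,0,0,0,0.06]
    - [0,0.02,0,0,0,0,0.06]
    - [0,0.02,0,0,0,0,0.06]
    - [0,0.02,0,0,0,0,0.06]
    - [0,0.02,0,0,0,0,0.06]
    - [0,0,0,0,0,0,0.06]

```text
time_s: 45.85
tcp_pos: [0.5935, -0.0811, 0.1402]
orientation: [[0.092, 0.996, -0.0], [0.996, -0.092, 0.0], [0.0, -0.0, -1.0]]
force: [-4.5, -1.1, 5.3]
grip_width: 0.701
gripper_force: 2.8
```

Emit:
send_rows:
  series:
    - [0,0.008,0,0,0,0,0.06]
    - [0,0.006,0,0,0,0,0.06]
    - [0,0,0,0,0,0,0.06]

```text
time_s: 46.22
tcp_pos: [0.6058, -0.0823, 0.1403]
orientation: [[0.092, 0.996, -0.001], [0.996, -0.092, -0.0], [-0.0, -0.001, -1.0]]
force: [-4.8, 0.6, 1.4]
grip_width: 0.704
gripper_force: 2.6
```

Emit:
send_rows:
  series:
    - [0,0.004,0,0,0,0,0.06]
    - [0,0,0,0,0,0,0.06]

```text
time_s: 46.48
tcp_pos: [0.6096, -0.0827, 0.1404]
orientation: [[0.092, 0.996, -0.001], [0.996, -0.092, -0.0], [-0.0, -0.001, -1.0]]
force: [-4.9, 0.7, 0.2]
grip_width: 0.701
gripper_force: 2.5
```

Emit:
send_rows:
  series:
    - [0,0.004,0,0,0,0,0.06]
    - [0,0,0,0,0,0,0.06]

```text
time_s: 46.72
tcp_pos: [0.6119, -0.0829, 0.1398]
orientation: [[0.092, 0.996, -0.005], [0.996, -0.092, -0.0], [-0.001, -0.005, -1.0]]
force: [-14.9, 1.5, 3.2]
grip_width: 0.703
gripper_force: 7.4
```

Emit:
send_rows:
  series:
    - [0,0.002,0,0,0,0,0.06]
    - [0,0,0,0,0,0,0.06]

```text
time_s: 46.98
tcp_pos: [0.6126, -0.083, 0.1395]
orientation: [[0.092, 0.996, -0.007], [0.996, -0.092, -0.0], [-0.001, -0.007, -1.0]]
force: [-21.9, 2.4, 6.3]
grip_width: 0.705
gripper_force: 11.2
```

Emit:
send_rows:
  series:
    - [0,-0.014,0,0,0,0,0.06]
    - [0,-0.025,0,0,0,0,0.06]
    - [0,-0.025,0,0,0,0,0.06]
    - [0,-0.025,0,0,0,0,0.06]
    - [0,-0.025,0,0,0,0,0.06]
    - [0,-0.025,0,0,0,0,0.06]
    - [0,-0.025,0,0,0,0,0.06]
    - [0,0,0,0,0,0,0.06]

```text
time_s: 47.98
tcp_pos: [0.4528, -0.0685, 0.1411]
orientation: [[0.092, 0.996, 0.002], [0.996, -0.092, -0.001], [-0.001, 0.002, -1.0]]
force: [1.1, 0.5, 0.4]
grip_width: 0.699
gripper_force: 0.0
```

```bash
python3 - <<'E'
from h import *
to([.463,-.0686,.23],-.0875); o=robot.get_obs(); print(o['force'])
E
```

```text
tcp [ 0.4528 -0.0685  0.1411] t 47.98 shift [ 0.0007  0.0104 -0.0889] az -0.0923 tilt [ 0.002  -0.0013] turn z -0.0048 
[1.10883486 0.54326007 0.43537434]
```

Emit:
send_rows:
  series:
    - [0,0.008,0,0,0,0,0.06]
    - [0,0,-0.03,0,0,0,0.06]
    - [0,0,-0.04,0,0,0,0.06]
    - [0,0,-0.04,0,0,0,0.06]
    - [-0.04,0,-0.02,0,0,0,0.06]
    - [-0.05,0,0,0,0,0,0.06]
    - [-0.05,0,0,0,0,0,0.06]
    - [-0.05,0,0,0,0,0,0.06]

```text
time_s: 48.98
tcp_pos: [0.4444, -0.2603, 0.2706]
orientation: [[0.092, 0.996, 0.001], [0.996, -0.092, -0.0], [-0.0, 0.001, -1.0]]
force: [1.6, -0.7, 0.2]
grip_width: 0.7
gripper_force: 0.0
```

Emit:
send_rows:
  series:
    - [-0.05,0,0,0,0,0,0.06]
    - [-0.05,0,0,0,0,0,0.06]
    - [-0.05,0,0,0,0,0,0.06]
    - [0,0,0,0,0,0,0.06]
    - [0,0,0,0,0,0,0.06]
    - [0,0,0,0,0,0,0.06]
    - [0,0,0,0,0,0,0.06]
    - [0,0,0,0,0,0,0.06]

```text
time_s: 49.98
tcp_pos: [0.4299, -0.4071, 0.2706]
orientation: [[0.091, 0.996, 0.0], [0.996, -0.091, -0.0], [-0.0, 0.0, -1.0]]
force: [0.6, 0.0, -0.1]
grip_width: 0.702
gripper_force: 0.0
```

```bash
python3 - <<'E'
from h import *
snap('top','t13'); snap('scene','s13'); print(robot.get_obs()['tcp_pos'])
A=cv2.imread('pics/t13.png')[95:265,125:400]; B=cv2.imread('pics/s13.png')[80:310,180:400]
A=cv2.resize(A,(480,297),interpolation=cv2.INTER_CUBIC)
B=cv2.resize(B,(320,334),interpolation=cv2.INTER_CUBIC)
o=np.zeros((600,800,3),np.uint8); o[:297,:480]=A; o[:334,480:]=B
C=cv2.imread('pics/t13.png')[150:240,125:300]; C=cv2.resize(C,(480,247),interpolation=cv2.INTER_CUBIC); o[300:547,:480]=C
cv2.imwrite('pics/m13.png',o)
E
```

```text
[ 0.42979885 -0.40731718  0.27046053]
```

View pics/m13.png

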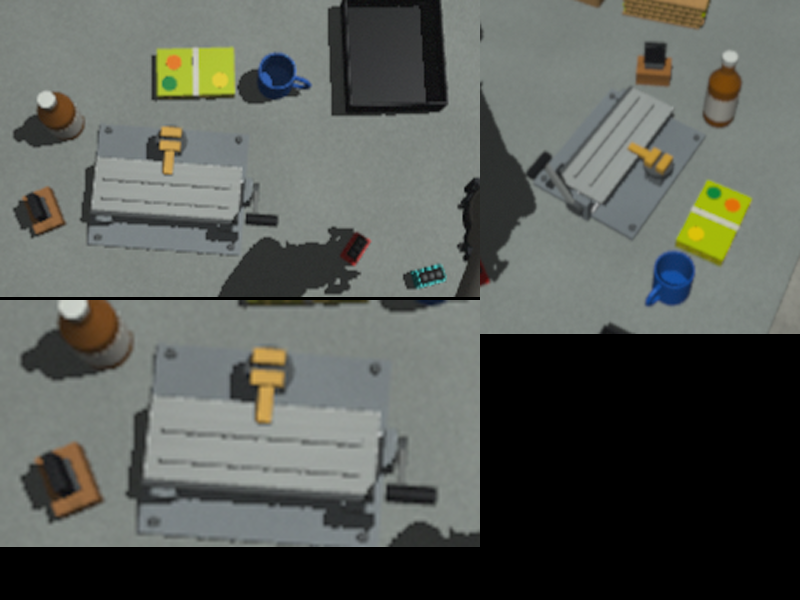

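The final view shows the cover shut, the tongue over its edge, the lever back at rest, the key upright in its rest, and the cup, bottle and cartons unmoved.

```bash
python3 -c "
from rig import robot
print(robot.job_done())"
```

```text
the job is handed in; nothing more can be done
None
```

I handed the job in at about 50 s of the 210 s allowed: both dies found are in pockets 1 and 2, the cover is shut and cam-locked, the lever was stroked to its stop and returned, the key stands in its rest, and the cup, bottle and cartons look unmoved.

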